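# Park the suction heads of the packing robot

## Task

Park the four suction heads: put each one, standing upright on its cup, down in the pocket of the parking plate that is made for its cup (small, medium and large round cups and the oblong one), so that it rests on the pocket's floor, the oblong one in line with its pocket. Set each head down, do not drop it, and leave the light sensor and the levelling foot standing where they are.

Things in the scene. Friction and masses are not known exactly. Their poses are not given: they have to be found in the camera images.
- small_head: Loose suction head standing on its black rubber cup: round, 32 mm in diameter at the lip (the smallest; hardly wider than the cylinder); cup 26 mm tall. Above it, centred, an aluminium cylinder 26 mm across from 26 to 70 mm height (grip here), then a brass nipple to 76 mm. About 128 g, +-30 percent. Origin: centre of the underside, z up. Round, so its yaw does not matter.
- medium_head: Loose suction head standing on its black rubber cup: round, 50 mm in diameter at the lip; cup 26 mm tall. Above it, centred, an aluminium cylinder 26 mm across from 26 to 70 mm height (grip here), then a brass nipple to 76 mm. About 155 g, +-30 percent. Origin: centre of the underside, z up. Round, so its yaw does not matter.
- large_head: Loose suction head standing on its black rubber cup: round, 68 mm in diameter at the lip (the largest); cup 26 mm tall. Above it, centred, an aluminium cylinder 26 mm across from 26 to 70 mm height (grip here), then a brass nipple to 76 mm. About 182 g, +-30 percent. Origin: centre of the underside, z up. Round, so its yaw does not matter.
- oblong_head: Loose suction head standing on its black rubber cup: oblong with round ends, 66 mm long and 32 mm wide, topped by an aluminium bar 40 by 22 mm; cup 26 mm tall. Above it, centred, an aluminium cylinder 26 mm across from 26 to 70 mm height (grip here), then a brass nipple to 76 mm. About 150 g, +-30 percent. Origin: centre of the underside, z up. x runs along the cup; either way round is the same.
- small_plate: Parking plate fixed to the table: aluminium, 66 by 66 mm, 16 mm high, with one round pocket 48 mm in diameter (for the 32 mm cup) in its middle; pocket floor (black) 4 mm above the table, so the pocket is 12 mm deep. Origin: centre of the plate's underside, right under the pocket's centre; z up. Round, so its yaw does not matter.
- medium_plate: Parking plate fixed to the table: aluminium, 84 by 84 mm, 16 mm high, with one round pocket 66 mm in diameter (for the 50 mm cup) in its middle; pocket floor (black) 4 mm above the table, so the pocket is 12 mm deep. Origin: centre of the plate's underside, right under the pocket's centre; z up. Round, so its yaw does not matter.
- large_plate: Parking plate fixed to the table: aluminium, 100 by 100 mm, 16 mm high, with one round pocket 84 mm in diameter (for the 68 mm cup) in its middle; pocket floor (black) 4 mm above the table, so the pocket is 12 mm deep. Origin: centre of the plate's underside, right under the pocket's centre; z up. Round, so its yaw does not matter.
- oblong_plate: Parking plate fixed to the table: aluminium, 100 by 66 mm, 16 mm high, with one rectangular pocket 82 by 48 mm (for the oblong cup) in its middle; pocket floor (black) 4 mm above the table, so the pocket is 12 mm deep. Origin: centre of the plate's underside, right under the pocket's centre; z up. Its x axis runs along the length of the pocket; either way round is the same.
- sensor: Bystander, loose: grey box-shaped light sensor, 34 by 24 mm, 46 mm high, standing on the table. Origin: centre of the underside. Leave it alone.
- foot: Bystander, loose: levelling foot for a machine, a black round pad 36 mm in diameter and 12 mm thick with a steel nut and a thin upright steel rod 10 mm across, 65 mm high in all. Origin: centre of the underside. It is no suction head: leave it alone.
Not all that is in view belongs to the job. Leave any blue look-alike of the medium_head alone.

How it is judged:
At the end, for the whole second after the job is handed in: Each suction head is upright (0.12 rad) in its own plate's pocket: within 12 mm of the plate's centre, underside less than 9 mm above the plate's underside (floor 4, rim 16 mm); the oblong head is along its pocket within 0.28 rad; all released and at rest (under 20 mm/s) (horizontal distance between small_head and small_plate below 0.012 m and z of small_head in the frame of small_plate below 0.009 m and angle between each of small_head, medium_head, large_head, oblong_head's own z axis and vertical below 0.12 rad and linear speed of each of small_head, medium_head, large_head, oblong_head below 0.02 m/s and contact force between the fingers and small_head below 0.1 N and horizontal distance between medium_head and medium_plate below 0.012 m and z of medium_head in the frame of medium_plate below 0.009 m and contact force between the fingers and medium_head below 0.1 N and horizontal distance between large_head and large_plate below 0.012 m and z of large_head in the frame of large_plate below 0.009 m and contact force between the fingers and large_head below 0.1 N and horizontal distance between oblong_head and oblong_plate below 0.012 m and z of oblong_head in the frame of oblong_plate below 0.009 m and contact force between the fingers and oblong_head below 0.1 N and angle between the x axis of oblong_head and the x axis of oblong_plate, either way round below 0.28 rad); the robot touches nothing.
It fails at once if a suction head is dropped: in free air, touched by nothing, its underside more than 40 mm above the table ((height (world z) of small_head above 0.04 m and contact force between small_head and anything else below 0.02 N) or (height (world z) of medium_head above 0.04 m and contact force between medium_head and anything else below 0.02 N) or (height (world z) of large_head above 0.04 m and contact force between large_head and anything else below 0.02 N) or (height (world z) of oblong_head above 0.04 m and contact force between oblong_head and anything else below 0.02 N)).
It fails at once if the sensor is pushed more than 25 mm away or knocked over (distance of sensor from where it was at the start of the episode above 0.025 m or angle between sensor's own z axis and vertical above 0.5 rad).
It fails at once if the foot is pushed more than 25 mm away or knocked over (distance of foot from where it was at the start of the episode above 0.025 m or angle between foot's own z axis and vertical above 0.5 rad).
It also fails if it takes over 102 s, if anything falls off the work surface, if the arm or the gripper's body presses on something with over 40 N, if the wrist force passes 120 N, or if a joint passes its speed limit or range.

## Robot

A 7-joint arm with a two-finger parallel gripper is mounted at the origin on the work surface. World frame = base frame: x ahead of the robot, y to its left, z up, the work surface at z = 0. Lengths are in m, angles in rad, forces in N, time in s.
With the tool pointing down it reaches from about 0.4 to 0.85 m from the base axis. Payload 10.4 kg.
Tool frame: the origin (TCP) lies midway between the tips of the shut fingers; the grasp point (between the pads) lies 19 mm behind it; z points along the fingers, y is the direction in which the jaws open and shut (so a half turn about z gives the same grasp; the last joint's range is limited). The gripper opens to 85 mm and grips with 20 to 120 N. Pads are 22 mm wide; open, the fingers measure 114 mm over their backs; the gripper's body (76 mm by 85 mm) begins 54 mm behind the grasp point. The pads swing forward as they close: fully open they stand 13 mm farther back than shut.
Start: joints at [1.14, 0.332, -0.065, 1.46, 0.022, 1.35, -0.088], TCP at [0.248, -0.574, 0.231] pointing down, gripper open.
Joint ranges: [-2.6, 2.6], [-0.5, 2.12], [-1.47, 1.34], [0.16, 2.42], [-1.27, 4.41], [0.06, 2.06], [-2.6, 2.6]. Speed limits (rad/s): [2.22, 2.22, 2.79, 2.79, 3.14, 3.14, 3.14].

## Interface

Orientations are given as a unit quaternion [x, y, z, w].
In Python, from workcell import manip, viewer gives the robot as it stands.
- The arm moves only by the tool move_arm, never from a script. Its argument "deltas" is a list of rows, each a list of 7 numbers: the shift along the tool's x, y, z in m, then the turn, a rotation vector about the tool's x, y, z in degrees, then the opening, from -1 (shut) to 1 (fully open). In form: [[dx, dy, dz, wx, wy, wz, gripper], ...]. A call has 1 to 10 rows; each row shifts and turns the commanded pose from where the row before left it, along the tool's axes as they then stand; what a row does not reach is not made up. A row lasts 1/8 s, in which the tool goes at most 62.5 mm and 10.7 degrees, less where a joint would pass 70% of its speed; a pose out of reach is approached as far as the arm can. A call with a gripper value outside its range is refused whole. The fingers move at their own pace and stop on an object; "force" is the grip in N (left out, the last holds). Time passes only in rows, so rows that do not move let the fingers close. It gives the time, the measured TCP pose, the force and the opening at its end, in the units of the state.
- manip.get_obs(): the state, without advancing time (a new reading comes with each control period).
- viewer.camera(name): name is "scene" or "side" or "wrist"; returns (picture, depth): 480x640x3 uint8, red, green, blue; 480x640 float32, m along the optical axis (not along the pixel's ray), 0 where there is no reading.
- viewer.calibration(name): a dict with "fx", "fy", "cx", "cy" (pixels), "R" (3x3) and "t" (3): a world point X has camera coordinates R X + t; the wrist camera has in their place "T_tool_cam" (4x4, takes a point from camera to tool coordinates, whose origin is the TCP and whose axes are the flange's). Camera axes: x right, y down, z forward; pixel columns grow to the right and rows downward; lengths in m; the calibration is good to about 2 mm. The wrist camera is an equidistant fisheye: a pixel r from the principal point sees the ray r / f radians off the axis. A picture is of the moment at which its call begins: read the wrist's pose just before it. calibration takes no time and is no camera call.
- manip.hand_in(): hands the job in, once; it reports no verdict.
The state is a dict: "clock": time; "joint_pos": joint angles; "joint_velocities": joint speeds; "tau": joint torques, N m; "position": TCP position; "ee_rot": TCP orientation; "ft_force": force on the tool from outside, world axes, zero at the start; "torque": the same for the moment, N m; "grip_width": opening from 0.0 (shut) to 1.0 (fully open).
Only numpy, scipy, OpenCV 4.12 (cv2) and the standard library are available. Lean on these libraries where they do the work, as an engineer would, in place of code of your own. Each camera call takes 0.05 s, during which the arm holds its last target.

## Working session

There is one attempt and no reset: what is moved stays moved. The work goes in short steps, Python scripts to look and compute and a tool call to move; the robot and the scene stay as the last step left them, time stands still between calls to the robot, and variables do not carry over. Pictures are saved under pics/ and viewed, and the job is handed in when it is done.

Besides the shell and the picture viewer there is one more tool, called after "Request:" by a JSON object that holds its "api" and its "payload", one argument or row to a line. move_arm: Moves the arm, as the interface text tells. Its arguments: {"type":"object","properties":{"deltas":{"type":"array"},"force":{"type":"number"}},"required":["deltas"]}

```bash
mkdir -p pics; ls
python3 - <<'E'
from workcell import manip, viewer
import cv2, numpy as np
o=manip.get_obs(); print({k:np.round(v,3).tolist() for k,v in o.items()})
for n in ["scene","side","wrist"]:
    im,d=viewer.camera(n); cv2.imwrite(f"pics/{n}0.png",im[:,:,::-1]); np.save(f"pics/{n}0_d.npy",d); np.save(f"pics/{n}0.npy",im)
    print(n,{k:np.round(v,4).tolist() for k,v in viewer.calibration(n).items()}, (d>0).mean())
E
```

```text
pics
{'clock': 0.0, 'joint_pos': [1.14, 0.333, -0.065, 1.461, 0.022, 1.35, -0.088], 'joint_velocities': [0.0, -0.001, -0.001, -0.0, -0.001, -0.001, 0.001], 'tau': [-0.001, -62.544, 0.049, -39.16, 0.016, 0.01, -0.0], 'position': [0.248, -0.573, 0.231], 'ee_rot': [0.979, 0.203, -0.0, -0.001], 'ft_force': [0.329, -0.463, 0.245], 'torque': [-0.04, 0.033, 0.045], 'grip_width': 1.003}
scene {'fx': 586.4777, 'fy': 586.4777, 'cx': 314.356, 'cy': 237.6425, 'R': [[0.8765, 0.4813, -0.0128], [0.3341, -0.6271, -0.7037], [-0.3467, 0.6124, -0.7104]], 't': [-0.4839, -0.1262, 1.3341]} 0.995849609375
side {'fx': 514.0925, 'fy': 514.0925, 'cx': 314.29, 'cy': 237.7942, 'R': [[-0.7864, -0.6175, 0.0177], [-0.3477, 0.4187, -0.8389], [0.5106, -0.6659, -0.544]], 't': [0.4132, 0.2073, 0.81]} 0.99609375
wrist {'fx': 371.6483, 'fy': 371.6483, 'cx': 317.3255, 'cy': 238.713, 'T_tool_cam': [[0.0009, -0.9568, -0.2909, 0.0739], [1.0, 0.0008, 0.0006, -0.0002], [-0.0003, -0.2909, 0.9568, -0.1425], [0.0, 0.0, 0.0, 1.0]]} 0.9940625
```

View pics/scene0.png

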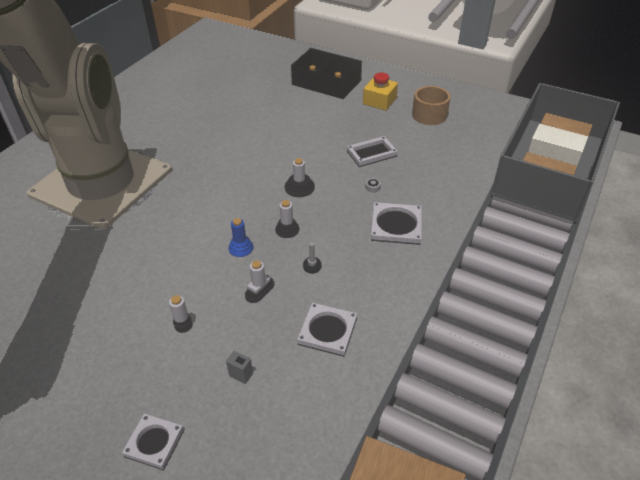

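View pics/side0.png

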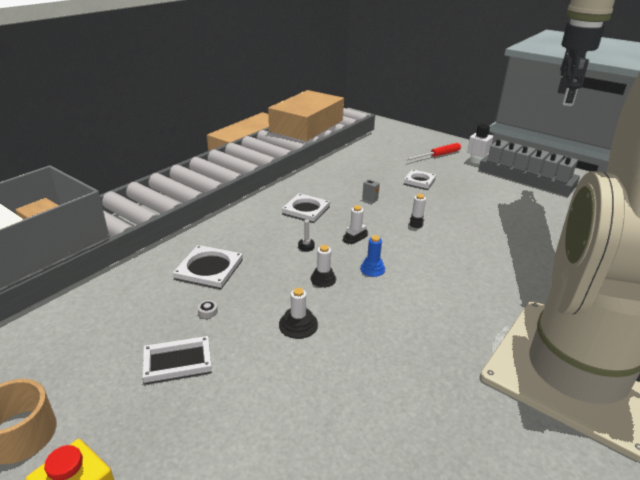

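View pics/wrist0.png

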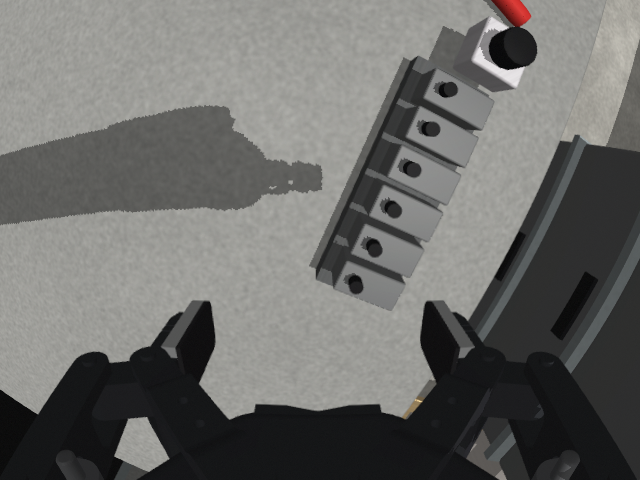

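The scene picture shows the brass nipples of the small (177,300), oblong (257,266), medium (286,204) and large (299,162) heads. The plates are at (153,441) small, (327,328) medium, (397,222) large and (372,151) oblong. The things to avoid are the blue look-alike (239,235), the sensor (240,366) and the foot (312,257). The side view agrees, and the wrist camera sees only the valve block.

```bash
cat > h.py <<'E'
import numpy as np, cv2
from workcell import manip, viewer
def cloud(n,d):
    c=viewer.calibration(n); v,u=np.mgrid[0:480,0:640]
    P=np.stack([(u-c['cx'])/c['fx']*d,(v-c['cy'])/c['fy']*d,d],-1)
    return (P-np.array(c['t']))@np.array(c['R'])
def ray(n,u,v,z):
    c=viewer.calibration(n);R=np.array(c['R']);t=np.array(c['t'])
    o=-R.T@t; r=R.T@np.array([(u-c['cx'])/c['fx'],(v-c['cy'])/c['fy'],1]); return o+r*(z-o[2])/r[2]
E
python3 - <<'E'
from h import *
for n in ["scene","side"]:
    im=np.load(f"pics/{n}0.npy"); d=np.load(f"pics/{n}0_d.npy"); P=cloud(n,d)
    hsv=cv2.cvtColor(im,cv2.COLOR_RGB2HSV)
    roi=(P[...,0]>0.2)&(P[...,0]<0.9)&(abs(P[...,1])<0.7)&(d>0)
    tab=roi&(abs(P[...,2])<0.01); print(n,'table z',np.median(P[tab][:,2]))
    m=roi&(hsv[...,1]>120)&(hsv[...,0]>5)&(hsv[...,0]<30)&(P[...,2]>0.05)&(P[...,2]<0.09)
    k,l,s,c=cv2.connectedComponentsWithStats(m.astype(np.uint8))
    for i in range(1,k):
        if s[i,4]>15:
            q=P[l==i]; print(' nipple',c[i].round(1),s[i,4],ray(n,*c[i],0.075)[:2].round(4),'zmax',q[:,2].max().round(4),'depth mean',q.mean(0).round(4))
    # plates: bright at z~.016
    m=roi&(hsv[...,1]<50)&(hsv[...,2]>130)&(P[...,2]>0.011)&(P[...,2]<0.021)
    m=cv2.morphologyEx(m.astype(np.uint8),cv2.MORPH_OPEN,np.ones((2,2)))
    k,l,s,c=cv2.connectedComponentsWithStats(m)
    for i in range(1,k):
        if s[i,4]>150:
            vu=np.argwhere(l==i); xy=np.array([ray(n,u,v,0.016)[:2] for v,u in vu]).astype(np.float32)
            r=cv2.minAreaRect(xy*1000)
            print(' plate',c[i].round(0),s[i,4],np.round(r[0],1),np.round(r[1],1),round(r[2],1))
    # tall things / dark
    m=roi&(P[...,2]>0.02)&(P[...,2]<0.1)
    k,l,s,c=cv2.connectedComponentsWithStats(m.astype(np.uint8))
    for i in range(1,k):
        if 40<s[i,4]<5000: 
            q=P[l==i]; print(' tall',c[i].round(0),s[i,4],q.min(0).round(3),q.max(0).round(3))
E
```

```text
scene table z 0.00015769819163753958
 nipple [380.6  86.5] 140 [0.4394 0.5514] zmax 0.0716 depth mean [0.425  0.5871 0.0522]
 nipple [298.1 160.6] 19 [0.4063 0.195 ] zmax 0.0786 depth mean [0.4061 0.1954 0.0747]
 nipple [285.2 202.7] 23 [0.4512 0.0657] zmax 0.0796 depth mean [0.452  0.0644 0.0764]
 nipple [236.7 221. ] 23 [ 0.3954 -0.0235] zmax 0.0787 depth mean [ 0.3963 -0.0246  0.0764]
 nipple [256.1 263.8] 33 [ 0.4889 -0.0997] zmax 0.0787 depth mean [ 0.4893 -0.1002  0.0757]
 nipple [175.5 299.2] 38 [ 0.412  -0.2324] zmax 0.0796 depth mean [ 0.4129 -0.2332  0.0764]
 plate [364. 146.] 155 [477.  381.8] [105.1  44.5] 80.0
 plate [398. 221.] 766 [648.8 180.6] [ 99.8 102.7] 21.3
 plate [328. 328.] 993 [ 647.7 -122.7] [83.9 85.8] 10.9
 plate [153. 440.] 1042 [ 512.2 -430.4] [65.9 66.8] 10.7
 tall [333.  72.] 1448 [0.2   0.555 0.02 ] [0.333 0.683 0.064]
 tall [380.  89.] 770 [0.383 0.557 0.02 ] [0.457 0.634 0.079]
 tall [431. 102.] 995 [0.514 0.549 0.02 ] [0.605 0.645 0.064]
 tall [527. 135.] 661 [0.804 0.399 0.065] [0.833 0.591 0.1  ]
 tall [299. 174.] 397 [0.383 0.172 0.02 ] [0.43  0.
[... 503 characters left out ...]
 mean [ 0.4108 -0.227   0.0739]
 nipple [357.  207.6] 25 [ 0.4859 -0.0926] zmax 0.0769 depth mean [ 0.487  -0.0943  0.0739]
 nipple [374.9 237.9] 32 [ 0.3936 -0.0173] zmax 0.0775 depth mean [ 0.3941 -0.0183  0.0743]
 nipple [323.9 247.5] 37 [0.4489 0.071 ] zmax 0.0763 depth mean [0.4498 0.0698 0.074 ]
 nipple [298.  291.2] 54 [0.4042 0.1998] zmax 0.0766 depth mean [0.4049 0.1991 0.0742]
 nipple [ 77.8 460. ] 84 [0.4035 0.5909] zmax 0.0751 depth mean [0.4127 0.5883 0.0636]Traceback (most recent call last):
  File "<stdin>", line 18, in <module>
  File "h.py", line 8, in ray
    c=viewer.calibration(n);R=np.array(c['R']);t=np.array(c['t'])
ValueError: time passes only in moves, steps and waits
```

```bash
cat > h.py <<'E'
import numpy as np, cv2
from workcell import manip, viewer
_C={}
def cal(n):
    if n not in _C: _C[n]={k:np.array(v) for k,v in viewer.calibration(n).items()}
    return _C[n]
def cloud(n,d):
    c=cal(n); v,u=np.mgrid[0:480,0:640]
    P=np.stack([(u-c['cx'])/c['fx']*d,(v-c['cy'])/c['fy']*d,d],-1)
    return (P-c['t'])@c['R']
def rays(n,uv,z):
    c=cal(n);uv=np.asarray(uv,float).reshape(-1,2)
    o=-c['R'].T@c['t']; r=np.c_[(uv[:,0]-c['cx'])/c['fx'],(uv[:,1]-c['cy'])/c['fy'],np.ones(len(uv))]@c['R']
    return o+r*((z-o[2])/r[:,2])[:,None]
def ray(n,u,v,z): return rays(n,[[u,v]],z)[0]
E
python3 - <<'E'
from h import *
for n in ["scene","side"]:
    im=np.load(f"pics/{n}0.npy"); d=np.load(f"pics/{n}0_d.npy"); P=cloud(n,d)
    hsv=cv2.cvtColor(im,cv2.COLOR_RGB2HSV)
    roi=(P[...,0]>0.2)&(P[...,0]<0.9)&(abs(P[...,1])<0.7)&(d>0)
    m=roi&(P[...,2]>0.008)&(P[...,2]<0.025)&(hsv[...,2]>110)&(hsv[...,1]<60)
    k,l,s,c=cv2.connectedComponentsWithStats(m.astype(np.uint8),connectivity=8)
    print(n)
    for i in range(1,k):
        if s[i,4]>150:
            vu=np.argwhere(l==i); q=P[l==i]
            q=q[abs(q[:,2]-np.percentile(q[:,2],70))<.003]
            xy=rays(n,vu[:,::-1],0.016)[:,:2]
            r=cv2.minAreaRect((xy*1000).astype(np.float32)); r2=cv2.minAreaRect((q[:,:2]*1000).astype(np.float32))
            print(' plate',c[i].round(0),s[i,4],np.round(r[0],1),np.round(r[1],1),round(r[2],1),'|',np.round(r2[0],1),np.round(r2[1],1),round(r2[2],1),q[:,2].mean().round(4))
    # dark cup lips: rubber
    m=roi&(P[...,2]>-0.006)&(P[...,2]<0.03)&(hsv[...,2]<75)
    k,l,s,c=cv2.connectedComponentsWithStats(m.astype(np.uint8))
    for i in range(1,k):
        if 100<s[i,4]<3000:
            xy=rays(n,np.argwhere(l==i)[:,::-1],0.004)[:,:2]
            r=cv2.minAreaRect((xy*1000).astype(np.float32))
            print(' dark',c[i].round(0),s[i,4],np.round(r[0],1),np.round(r[1],1),round(r[2],1),'zmean',P[l==i][:,2].mean().round(3))
s=cv2.imread("pics/side0.png")[130:400,130:450]; c=cv2.imread("pics/scene0.png")[130:400,100:420]
cv2.imwrite("pics/zoom1.png",cv2.resize(c,None,fx=2.2,fy=2.2,interpolation=cv2.INTER_CUBIC))
cv2.imwrite("pics/zoom2.png",cv2.resize(s,None,fx=2.2,fy=2.2,interpolation=cv2.INTER_CUBIC))
E
```

```text
scene
 plate [372. 149.] 499 [500.4 377.5] [104.6  78. ] 52.0 | [498.3 381.5] [102.7  73.3] 51.6 0.0156
 plate [397. 222.] 948 [647.  179.3] [ 99.9 109.7] 21.3 | [645.7 182.6] [100.3 106.9] 20.5 0.0159
 plate [327. 328.] 1186 [ 645.9 -123.9] [84.7 90.6] 11.1 | [ 645.1 -121.7] [84.8 88.3] 10.9 0.016
 plate [152. 440.] 1178 [ 510.4 -430.9] [66.8 69.1] 10.8 | [ 509.9 -429.6] [67.5 67.6] 10.9 0.0162
 dark [340.  70.] 178 [256.4 686. ] [55.5 63.4] 0.7 zmean 0.017
 dark [330.  87.] 556 [282.5 603.7] [173.5 122.8] 38.8 zmean 0.015
 dark [372. 150.] 229 [493.9 389.9] [71.3 29.9] 52.4 zmean 0.004
 dark [299. 187.] 433 [405.4 196.3] [62.8 72.2] 30.8 zmean 0.014
 dark [396. 222.] 654 [644.3 188.6] [77.5 63.3] 28.0 zmean 0.004
 dark [287. 229.] 280 [451.9  65.1] [45.6 49.9] 31.4 zmean 0.013
 dark [312. 266.] 158 [5.457e+02 3.000e-01] [33.2 36.7] 28.4 zmean 0.01
 dark [259. 293.] 256 [ 494.1 -102.9] [62.9 33.3] 60.2 zmean 0.01
 dark [184. 325.] 176 [ 413.4 -231.5] [32.7 30.6] 58.4 zmean 0.014
 dark [327. 328.] 692 [ 643.  -117.2] [61.9 51.8] 28.3 zmean 0.004
 dark [153. 441.] 572 [ 506.6 -428.4] 
[... 411 characters left out ...]
40.1 0.0132
 plate [176. 358.] 1200 [493.  386.7] [99.9 74.4] 52.1 | [496.9 384. ] [100.2  69.7] 52.6 0.0148
 dark [522. 177.] 933 [ 315.2 -627.8] [229.2  78.1] 0.4 zmean 0.015
 dark [306. 206.] 136 [ 650.3 -125.1] [54.8 33.8] 39.9 zmean 0.003
 dark [416. 222.] 121 [ 412.2 -230.9] [27.6 48.2] 21.3 zmean 0.011
 dark [354. 237.] 182 [483.  -91.1] [61.8 40.8] 56.6 zmean 0.008
 dark [306. 246.] 116 [546.8   2.9] [31.5 38.5] 38.3 zmean 0.008
 dark [208. 265.] 546 [649.9 182.7] [76.4 57.1] 39.5 zmean 0.003
 dark [323. 278.] 321 [450.9  69.4] [44.8 53.9] 39.4 zmean 0.011
 dark [298. 325.] 747 [404.9 200.2] [63.6 70.1] 39.3 zmean 0.013
 dark [176. 358.] 790 [501.2 381.5] [79.1 33.2] 52.2 zmean 0.003
```

View pics/zoom1.png

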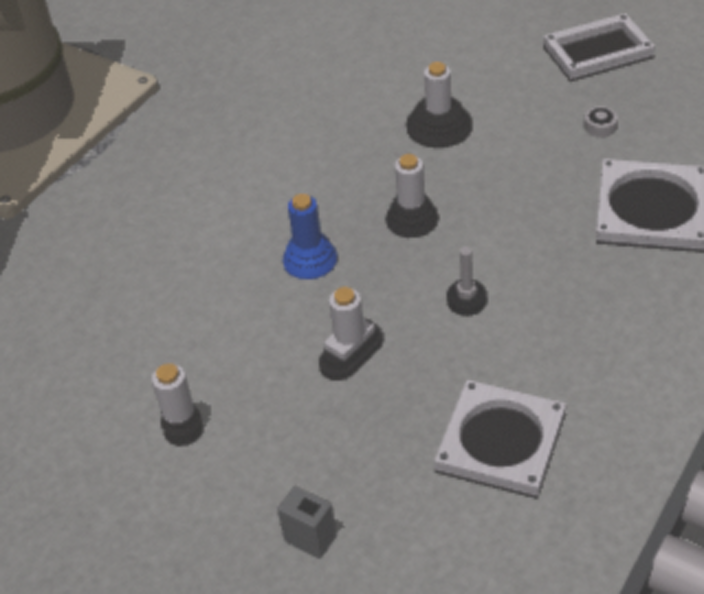

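```bash
cat >> h.py <<'E'
from scipy.spatial.transform import Rotation as Ro
def pose():
    o=manip.get_obs(); return np.array(o['position']),Ro.from_quat(o['ee_rot']),o
def yaw(R): x=R.as_matrix()[:,0]; return np.degrees(np.arctan2(x[1],x[0]))
def togo(x,y,z,yw=None):
    p,R,o=pose(); print('pos',p.round(4),'yaw',yaw(R).round(2),'tilt',R.as_matrix()[:,2].round(4),'t',round(o['clock'],2),'F',np.round(o['ft_force'],1),'g',round(o['grip_width'],3))
    print(' tool delta',(R.inv().apply(np.array([x,y,z])-p)).round(4),'rotvec',None if yw is None else np.round((R.inv()*Ro.from_euler('ZYX',[yw,0,180],degrees=True)).as_rotvec(degrees=True),2))
def wray(uv,z):
    """wrist pixels -> world points on plane z (call before any move)"""
    p,R,_=pose(); c=cal('wrist'); uv=np.asarray(uv,float).reshape(-1,2)
    a=uv-[c['cx'],c['cy']]; r=np.hypot(*a.T); th=r/c['fx']; s=np.where(r>0,np.sin(th)/np.maximum(r,1e-9),0)
    k=np.c_[a*s[:,None],np.cos(th)]; T=c['T_tool_cam']
    k=R.apply(k@T[:3,:3].T); o=p+R.apply(T[:3,3]); return o+k*((z-o[2])/k[:,2])[:,None]
def wlook(name,zt=0.075):
    im,d=viewer.camera('wrist'); cv2.imwrite(f'pics/{name}.png',im[:,:,::-1]); np.save(f'pics/{name}.npy',im)
    hsv=cv2.cvtColor(im,cv2.COLOR_RGB2HSV)
    m=((hsv[...,1]>110)&(hsv[...,0]>8)&(hsv[...,0]<28)).astype(np.uint8)
    k,l,s,c=cv2.connectedComponentsWithStats(m)
    for i in range(1,k):
        if s[i,4]>60: print(' brass',c[i].round(1),s[i,4],wray(c[i],zt)[0,:2].round(4))
    return im
E
python3 -c "
from h import *
togo(.411,-.229,.2,23.4)"
```

```text
pos [ 0.2478 -0.5735  0.2307] yaw 23.37 tilt [-4.e-04  1.e-03 -1.e+00] t 0.15 F [ 0.5 -0.1 -0. ] g 0.996
 tool delta [ 0.2865 -0.2515  0.0309] rotvec [-0.06  0.   -0.03]
```

Request:
{"api": "move_arm", "payload": {
  "deltas": [
    [0.036, -0.031, 0, 0, 0, 0, 1],
    [0.036, -0.031, 0, 0, 0, 0, 1],
    [0.036, -0.031, 0, 0, 0, 0, 1],
    [0.036, -0.031, 0, 0, 0, 0, 1],
    [0.036, -0.031, 0, 0, 0, 0, 1],
    [0.036, -0.031, 0, 0, 0, 0, 1],
    [0.036, -0.031, 0, 0, 0, 0, 1],
    [0.036, -0.031, 0, 0, 0, 0, 1],
    [0, 0, 0, 0, 0, 0, 1],
    [0, 0, 0, 0, 0, 0, 1]
  ],
  "force": 40
}}

```text
clock: 1.4
position: [0.4135, -0.2324, 0.2312]
ee_rot: [0.979, 0.202, -0.0, 0.0]
ft_force: [-0.3, -1.0, 0.1]
grip_width: 0.998
```

```bash
python3 -c "
from h import *
togo(.411,-.229,.2,23.4)
wlook('w1')"
```

```text
pos [ 0.4135 -0.2324  0.2312] yaw 23.35 tilt [-4.e-04 -3.e-04 -1.e+00] t 1.4 F [-0.3 -1.   0.1] g 0.998
 tool delta [-0.0009 -0.0042  0.0312] rotvec [ 0.01  0.03 -0.05]
 brass [47.1 68.6] 190 [0.4514 0.0643]
 brass [203.7  74.7] 291 [ 0.4888 -0.1001]
 brass [ 97.2 149.8] 223 [ 0.396  -0.0246]
 brass [315.7 219.9] 292 [ 0.4122 -0.2319]
```

View pics/w1.png

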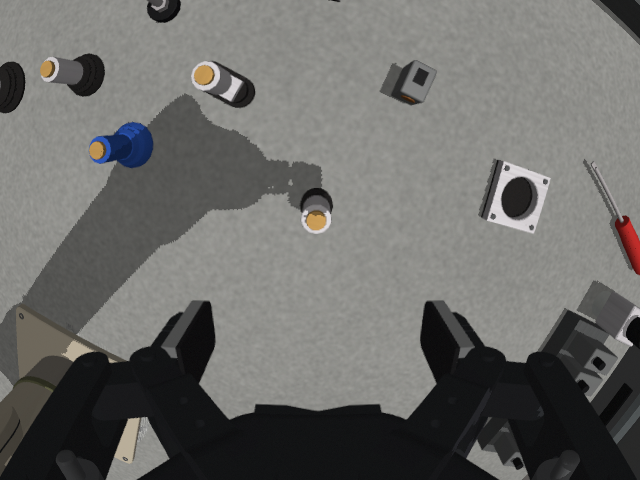

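The wrist picture shows the small head at (316,220), right under the gripper. It agrees with the scene camera to about 1 mm for every head; the side camera is off by about 6 mm in y, so I trust scene and wrist. The small plate is at (517,197).

Request:
{"api": "move_arm", "payload": {
  "deltas": [
    [-0.001, -0.001, 0.035, 0, 0, 0, 1],
    [0, 0, 0.035, 0, 0, 0, 1],
    [0, 0, 0.035, 0, 0, 0, 1],
    [0, 0, 0.035, 0, 0, 0, 1],
    [0, 0, 0.03, 0, 0, 0, 1],
    [0, 0, 0.025, 0, 0, 0, 1],
    [0, 0, 0, 0, 0, 0, 1],
    [0, 0, 0, 0, 0, 0, 1]
  ]
}}

```text
clock: 2.45
position: [0.4128, -0.2322, 0.0372]
ee_rot: [0.979, 0.202, 0.0, 0.0]
ft_force: [1.0, 0.5, -0.2]
grip_width: 0.997
```

```bash
python3 -c "
from h import *
togo(.4122,-.2319,.033,23.4)
wlook('w2')"
```

```text
pos [ 0.4128 -0.2322  0.0372] yaw 23.3 tilt [ 8.e-04 -6.e-04 -1.e+00] t 2.45 F [ 1.   0.5 -0.2] g 0.997
 tool delta [-0.0005 -0.0006  0.0042] rotvec [ 0.05 -0.03 -0.1 ]
 brass [49.8 16.5] 1279 [ 0.4879 -0.1011]
 brass [512.   68.5] 338 [ 0.5247 -0.2484]
 brass [315.2 355.2] 1748 [ 0.4135 -0.2311]
```

View pics/w2.png

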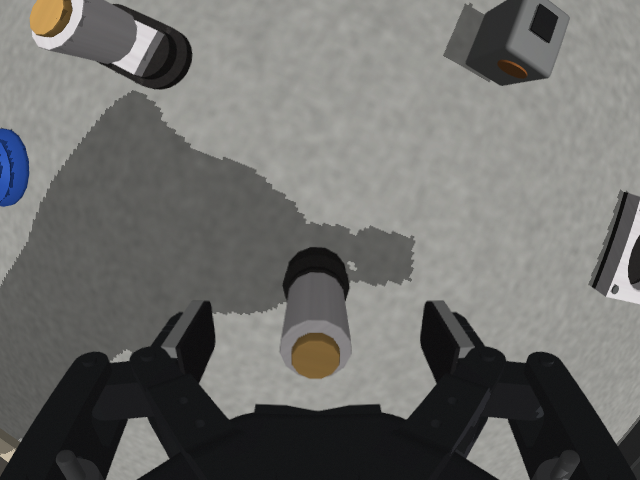

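The small head stands between the open pads, with its nipple at (315,355). I'll close and lift.

Request:
{"api": "move_arm", "payload": {
  "deltas": [
    [0, 0, 0.003, 0, 0, 0, -1],
    [0, 0, 0, 0, 0, 0, -1],
    [0, 0, 0, 0, 0, 0, -1],
    [0, 0, 0, 0, 0, 0, -1],
    [0, 0, 0, 0, 0, 0, -1],
    [0, 0, 0, 0, 0, 0, -1]
  ],
  "force": 40
}}

```text
clock: 3.25
position: [0.4128, -0.2315, 0.0336]
ee_rot: [0.979, 0.202, 0.0, 0.0]
ft_force: [-1.0, -0.8, 5.6]
grip_width: 0.297
```

```bash
python3 -c "
from h import *
togo(.5105,-.430,.033,23.4)
wlook('w3')"
```

```text
pos [ 0.4128 -0.2315  0.0336] yaw 23.37 tilt [ 4.e-04 -3.e-04 -1.e+00] t 3.25 F [-1.  -0.8  5.6] g 0.297
 tool delta [0.0109 0.221  0.0007] rotvec [ 0.03 -0.01 -0.03]
 brass [45.1 15.5] 1244 [ 0.4872 -0.1016]
 brass [517.9  68.6] 357 [ 0.5238 -0.2476]
 brass [317.3 361.7] 1835 [ 0.4135 -0.2311]
```

View pics/w3.png

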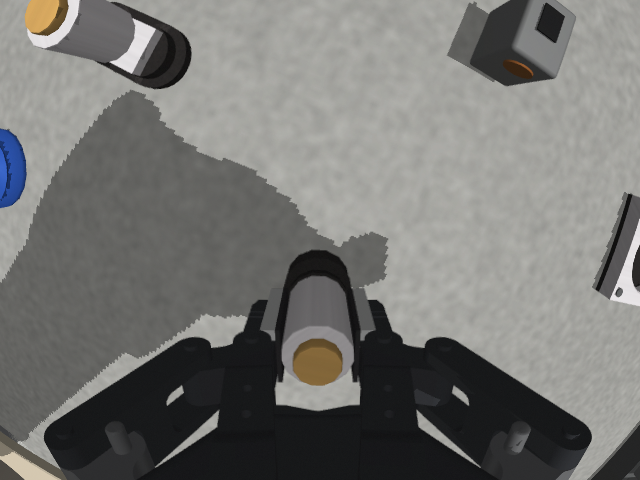

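Gripped (opening 0.297, about 25 mm), with the head upright at (317,360). I'll lift it and carry it to just short of above the small plate.

Request:
{"api": "move_arm", "payload": {
  "deltas": [
    [0, 0, -0.03, 0, 0, 0, -1],
    [0, 0, -0.035, 0, 0, 0, -1],
    [0, 0.02, -0.025, 0, 0, 0, -1],
    [0.003, 0.04, 0, 0, 0, 0, -1],
    [0.003, 0.04, 0, 0, 0, 0, -1],
    [0.003, 0.04, 0, 0, 0, 0, -1],
    [0.002, 0.04, 0, 0, 0, 0, -1],
    [0, 0.041, 0, 0, 0, 0, -1],
    [0, 0, 0, 0, 0, 0, -1],
    [0, 0, 0, 0, 0, 0, -1]
  ]
}}

```text
clock: 4.55
position: [0.5101, -0.4289, 0.1224]
ee_rot: [0.979, 0.203, -0.0, -0.001]
ft_force: [-0.4, 1.3, -2.1]
grip_width: 0.293
```

```bash
python3 -c "
from h import *
togo(.5105,-.430,.039,23.4)
wlook('w4',.165)"
```

```text
pos [ 0.5101 -0.4289  0.1224] yaw 23.39 tilt [-0.001   0.0014 -1.    ] t 4.55 F [-0.4  1.3 -2.1] g 0.293
 tool delta [-0.0001  0.0012  0.0834] rotvec [-0.1   0.02 -0.01]
 brass [317.1 361.5] 1834 [ 0.5116 -0.428 ]
```

View pics/w4.png

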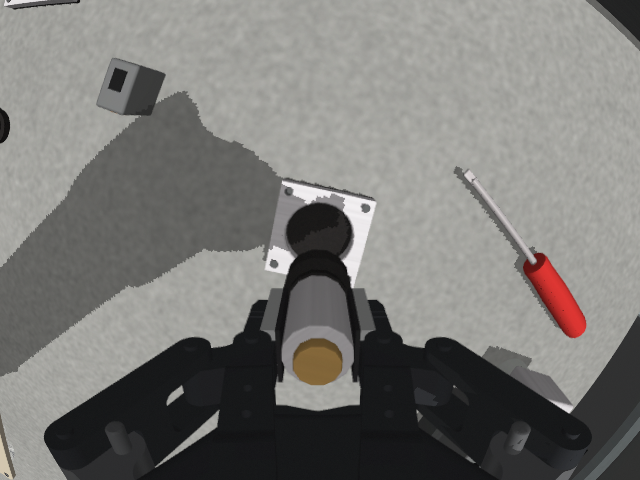

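The picture shows the plate below the held cup, with its screws at (288,190), (365,208) and (273,264). The midpoint of the diagonal pair gives the plate centre.

```bash
python3 -c "
from h import *
w=wray([[288.5,190.5],[365.5,208.5],[273.5,264.5]],.016)[:,:2]
print(w.round(4),((w[1]+w[2])/2).round(4),np.linalg.norm(w[0]-w[1]))
togo(*((w[1]+w[2])/2),.038)
print(Ro.from_euler('z',0) and '')"
```

```text
[[ 0.5321 -0.3977]
 [ 0.5417 -0.4511]
 [ 0.478  -0.408 ]] [ 0.5099 -0.4296] 0.05425828721378228
pos [ 0.5103 -0.4286  0.1228] yaw 23.42 tilt [-6.0e-04  1.2e-03 -1.0e+00] t 4.6 F [ 0.8 -0.1 -1.7] g 0.292
 tool delta [-0.0008  0.0008  0.0848] rotvec None
```

Request:
{"api": "move_arm", "payload": {
  "deltas": [
    [-0.001, 0.001, 0.03, 0, 0, 0, -1],
    [0, 0, 0.03, 0, 0, 0, -1],
    [0, 0, 0.015, 0, 0, 0, -1],
    [0, 0, 0.006, 0, 0, 0, -1],
    [0, 0, 0.003, 0, 0, 0, -1],
    [0, 0, 0, 0, 0, 0, -1],
    [0, 0, 0, 0, 0, 0, -1]
  ]
}}

```text
clock: 5.48
position: [0.5102, -0.4315, 0.0401]
ee_rot: [0.979, 0.202, 0.0, 0.0]
ft_force: [-0.5, -0.2, -1.2]
grip_width: 0.295
```

```bash
python3 -c "
from h import *
togo(.5094,-.430,.0376,23.4)
wlook('w5',.08)"
```

```text
pos [ 0.5102 -0.4315  0.0401] yaw 23.37 tilt [ 9.e-04 -8.e-04 -1.e+00] t 5.47 F [-0.5 -0.2 -1.2] g 0.295
 tool delta [-0.0001 -0.0017  0.0025] rotvec [ 0.06 -0.03 -0.03]
 brass [317.1 361.5] 1828 [ 0.5099 -0.4314]
```

View pics/w5.png

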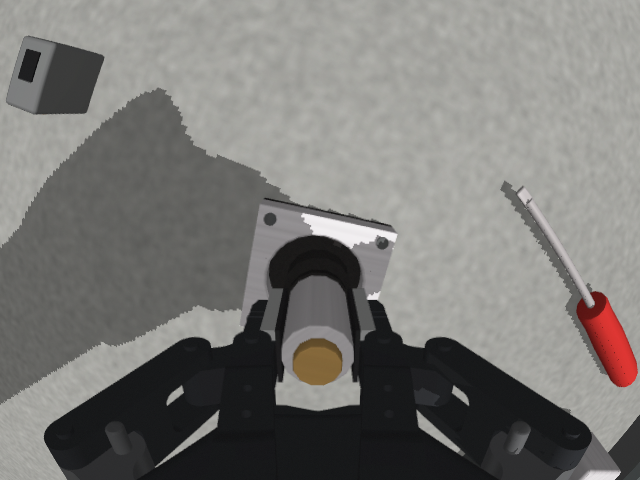

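The cup is centred in the pocket ring around (315,265). I'll lower the last 2–3 mm, then release.

Request:
{"api": "move_arm", "payload": {
  "deltas": [
    [0, -0.001, 0.0015, 0, 0, 0, -1],
    [0, 0, 0.0015, 0, 0, 0, -1],
    [0, 0, 0, 0, 0, 0, -1]
  ]
}}

```text
clock: 5.9
position: [0.5097, -0.4304, 0.0377]
ee_rot: [0.979, 0.202, 0.0, 0.0]
ft_force: [-3.7, 3.5, 7.9]
grip_width: 0.292
```

Request:
{"api": "move_arm", "payload": {
  "deltas": [
    [0, 0, 0, 0, 0, 0, 0.0],
    [0, 0, 0, 0, 0, 0, 1],
    [0, 0, 0, 0, 0, 0, 1],
    [0, 0, 0, 0, 0, 0, 1],
    [0, 0, 0, 0, 0, 0, 1],
    [0, 0, 0, 0, 0, 0, 1]
  ]
}}

```text
clock: 6.65
position: [0.5094, -0.4303, 0.0363]
ee_rot: [0.979, 0.203, 0.0, 0.0]
ft_force: [-0.3, -0.9, -0.4]
grip_width: 1.002
```

```bash
python3 -c "
from h import *
togo(.510,-.430,.0376,23.4)
wlook('w6',.08)"
```

```text
pos [ 0.5094 -0.4303  0.0363] yaw 23.37 tilt [ 0. -0. -1.] t 6.65 F [-0.3 -0.9 -0.4] g 1.002
 tool delta [ 0.0006 -0.     -0.0013] rotvec [ 0.   -0.   -0.03]
 brass [317.9 363.5] 1862 [ 0.5111 -0.4298]
```

View pics/w6.png

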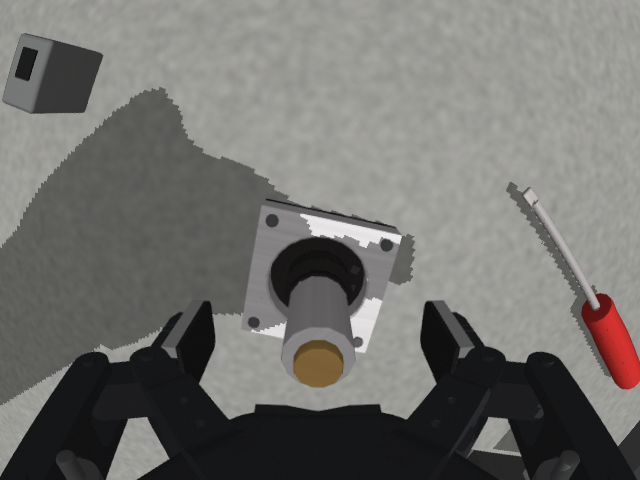

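The small head stands released and upright in its pocket, with the cup at (318,270) inside the ring. Next I go up and over to the oblong head, turning the tool to its axis.

Request:
{"api": "move_arm", "payload": {
  "deltas": [
    [0, 0, -0.04, 0, 0, 0, 1],
    [0, 0, -0.055, 0, 0, 0, 1],
    [0.014, -0.039, -0.055, 0, 0, 0, 1],
    [0.014, -0.039, 0, 0, 0, 0, 1],
    [0.014, -0.039, 0, 0, 0, 0, 1],
    [0.014, -0.039, 0, 0, 0, 0, 1],
    [0.014, -0.039, 0, 0, 0, 0, 1],
    [0.014, -0.039, 0, 0, 0, 0, 1],
    [0.014, -0.039, 0, 0, 0, 0, 1],
    [0.014, -0.039, 0, 0, 0, 0, 1]
  ]
}}

```text
clock: 7.95
position: [0.4886, -0.1019, 0.1815]
ee_rot: [0.979, 0.203, 0.0, 0.0]
ft_force: [1.2, 0.4, -0.1]
grip_width: 0.998
```

Request:
{"api": "move_arm", "payload": {
  "deltas": [
    [0, 0, 0, 0, 0, -8.75, 1],
    [0, 0, 0, 0, 0, -8.75, 1],
    [0, 0, 0, 0, 0, -8.75, 1],
    [0, 0, 0, 0, 0, -8.75, 1],
    [0, 0, 0, 0, 0, 0, 1],
    [0, 0, 0, 0, 0, 0, 1]
  ]
}}

```text
clock: 8.7
position: [0.4887, -0.1033, 0.1813]
ee_rot: [0.874, 0.486, 0.0, 0.0]
ft_force: [0.0, 0.6, 0.1]
grip_width: 1.001
```

```bash
python3 -c "
from h import *
togo(.488,-.1,.035,58.4)
im=wlook('w7',.075)
hsv=cv2.cvtColor(im,cv2.COLOR_RGB2HSV)
m=(hsv[...,2]<60).astype(np.uint8); m[300:]=0
k,l,s,c=cv2.connectedComponentsWithStats(m)
for i in range(1,k):
  if s[i,4]>300:
    w=wray(np.argwhere(l==i)[:,::-1],.003)[:,:2]*1000; print(c[i],cv2.minAreaRect(w.astype(np.float32)))
"
```

```text
pos [ 0.4887 -0.1033  0.1813] yaw 58.17 tilt [ 2.e-04 -2.e-04 -1.e+00] t 8.7 F [0.  0.6 0.1] g 1.001
 tool delta [ 0.0024 -0.0024  0.1463] rotvec [ 0.01  0.   -0.23]
 brass [146.3  67.6] 387 [0.4517 0.0656]
 brass [153.  210.7] 352 [ 0.3967 -0.0231]
 brass [314.6 230.4] 417 [ 0.4893 -0.0985]
 brass [485.7 464.4] 120 [ 0.5094 -0.4333]
[87.75980087 20.42626011] ((396.8851318359375, 189.57839965820312), (44.787750244140625, 74.4664306640625), 44.384422302246094)
[606.46814239 100.79374813] ((825.802001953125, -212.62648010253906), (51.57271194458008, 357.18548583984375), 0.07268024981021881)
[186.67970822  80.52586207] ((453.00115966796875, 63.71052932739258), (49.1762809753418, 44.794578552246094), 33.87766647338867)
[312.2699784   79.27105832] ((547.6305541992188, 0.5756607055664062), (35.26078796386719, 35.51781463623047), 58.1477165222168)
[476.17536408 142.7973301 ] ((647.8198852539062, -122.48400115966797), (62.92171859741211, 61.995277404785156), 18.50240135192871)
[313.90994152 195.71461988] ((488.81109619140625, -99.15386962890625), (66.52242279052734, 31.984987258911133), 82.4181900024414)
```

View pics/w7.png

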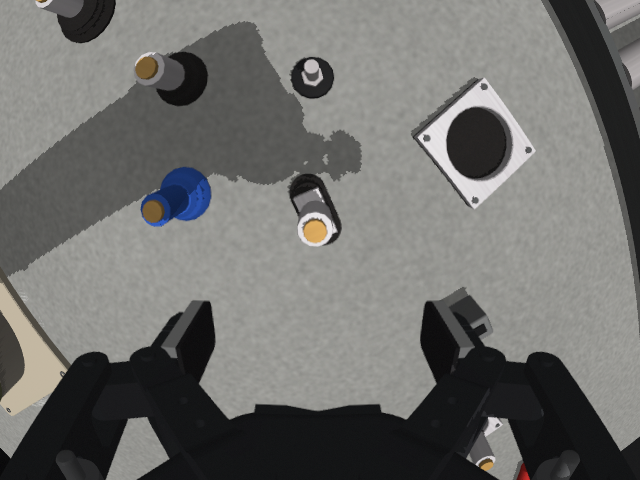

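The oblong head lies at (314,205) in the picture. Its cup measures 66.5×32 mm, with its long axis at 82° in the world. The foot (312,75), the blue head and the sensor are clear of it. I'll turn to 82° and go down.

Request:
{"api": "move_arm", "payload": {
  "deltas": [
    [0.004, -0.002, 0.03, 0, 0, -8, 1],
    [0, 0, 0.03, 0, 0, -8, 1],
    [0, 0, 0.03, 0, 0, -8, 1],
    [0, 0, 0.03, 0, 0, 0, 1],
    [0, 0, 0.024, 0, 0, 0, 1],
    [0, 0, 0, 0, 0, 0, 1],
    [0, 0, 0, 0, 0, 0, 1]
  ]
}}

```text
clock: 9.62
position: [0.4898, -0.0988, 0.0382]
ee_rot: [0.753, 0.658, 0.0, 0.0]
ft_force: [0.4, -0.2, 1.8]
grip_width: 1.004
```

```bash
python3 -c "
from h import *
togo(.489,-.0988,.0336,82.4)
wlook('w8',.075)"
```

```text
pos [ 0.4898 -0.0988  0.0382] yaw 82.32 tilt [ 1.1e-03 -2.0e-04 -1.0e+00] t 9.62 F [ 0.4 -0.2  1.8] g 1.004
 tool delta [-0.0001 -0.0008  0.0046] rotvec [ 0.06  0.01 -0.08]
 brass [ 33.1 182.4] 1395 [ 0.3977 -0.023 ]
 brass [316.1 353.3] 1721 [ 0.4894 -0.0977]
```

View pics/w8.png

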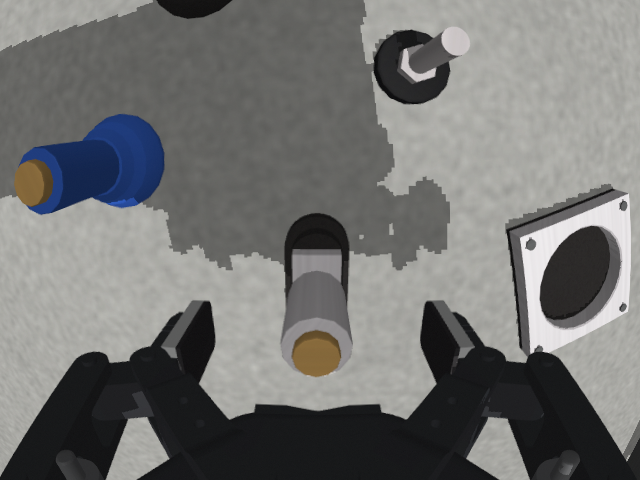

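The oblong cup runs straight up the picture at x=316, centred between the pads. I'll close and lift.

Request:
{"api": "move_arm", "payload": {
  "deltas": [
    [0, 0, 0.003, 0, 0, 0, -1],
    [0, 0, 0, 0, 0, 0, -1],
    [0, 0, 0, 0, 0, 0, -1],
    [0, 0, 0, 0, 0, 0, -1],
    [0, 0, 0, 0, 0, 0, -1],
    [0, 0, 0, 0, 0, 0, -1]
  ]
}}

```text
clock: 10.42
position: [0.4894, -0.0989, 0.0345]
ee_rot: [0.753, 0.658, 0.0, 0.0]
ft_force: [-0.6, -0.0, 4.2]
grip_width: 0.289
```

Request:
{"api": "move_arm", "payload": {
  "deltas": [
    [0, 0, -0.03, 0, 0, 0, -1],
    [0, 0, -0.05, 0, 0, 0, -1],
    [0, 0, -0.05, 0, 0, 0, -1],
    [0, 0, 0, 0, 0, 0, -1],
    [0, 0, 0, 0, 0, 0, -1]
  ]
}}

```text
clock: 11.05
position: [0.4884, -0.0988, 0.1631]
ee_rot: [0.753, 0.658, -0.001, -0.0]
ft_force: [-0.4, -0.6, -3.2]
grip_width: 0.295
```

```bash
python3 -c "
from h import *
togo(.498,.382,.16,52.2)
wlook('w9',.20)"
```

```text
pos [ 0.4884 -0.0988  0.1631] yaw 82.36 tilt [-1.4e-03  1.0e-04 -1.0e+00] t 11.05 F [-0.4 -0.6 -3.2] g 0.295
 tool delta [ 0.4778 -0.0545  0.0032] rotvec [-8.000e-02  3.000e-02  3.016e+01]
 brass [224.9   6.5] 340 [0.4764 0.0154]
 brass [162.8 151.9] 453 [ 0.4514 -0.0241]
 brass [317.1 359. ] 1820 [ 0.4878 -0.0995]
 brass [628.3 399.2] 116 [ 0.6458 -0.1672]
 brass [631.2 432.5] 251 [ 0.6649 -0.2028]
 brass [621.1 461.8] 166 [ 0.6712 -0.2351]
 brass [635.4 471.3] 96 [ 0.7002 -0.2633]
```

View pics/w9.png

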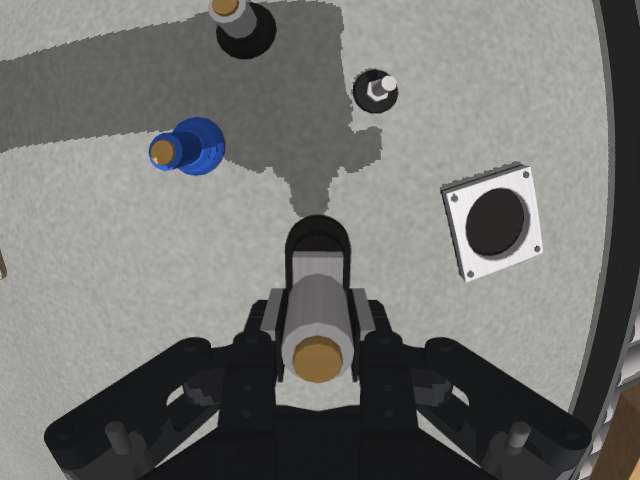

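Held and level. In passing, the medium plate's screws show at (526,175), (454,198), (470,274) and (537,249). The underside is at about 0.13 m, clear of everything, so I'll carry it over.

Request:
{"api": "move_arm", "payload": {
  "deltas": [
    [0.03, -0.003, 0, 0, 0, 0, -1],
    [0.05, -0.006, 0, 0, 0, 0, -1],
    [0.053, -0.006, 0, 0, 0, 0, -1],
    [0.053, -0.006, 0, 0, 0, 0, -1],
    [0.053, -0.006, 0, 0, 0, 0, -1],
    [0.053, -0.006, 0, 0, 0, 0, -1],
    [0.053, -0.006, 0, 0, 0, 0, -1],
    [0.053, -0.006, 0, 0, 0, 0, -1],
    [0.05, -0.006, 0, 0, 0, 0, -1],
    [0.03, -0.004, 0, 0, 0, 0, -1]
  ]
}}

```text
clock: 12.35
position: [0.4964, 0.3846, 0.1618]
ee_rot: [0.752, 0.659, -0.002, -0.001]
ft_force: [0.4, -0.8, -1.1]
grip_width: 0.291
```

Request:
{"api": "move_arm", "payload": {
  "deltas": [
    [0, 0, 0, 0, 0, 7.5, -1],
    [0, 0, 0, 0, 0, 7.5, -1],
    [0, 0, 0, 0, 0, 7.5, -1],
    [0, 0, 0, 0, 0, 7.5, -1],
    [0, 0, 0, 0, 0, 0, -1],
    [0, 0, 0, 0, 0, 0, -1]
  ]
}}

```text
clock: 13.1
position: [0.4977, 0.382, 0.1631]
ee_rot: [0.897, 0.443, -0.001, 0.0]
ft_force: [-0.1, -0.0, -1.2]
grip_width: 0.294
```

```bash
python3 -c "
from h import *
togo(.498,.382,.039,52.2)
wlook('w10',.20)"
```

```text
pos [0.4977 0.382  0.1631] yaw 52.54 tilt [-1.4e-03 -9.0e-04 -1.0e+00] t 13.1 F [-0.1 -0.  -1.2] g 0.294
 tool delta [0.0003 0.0003 0.1241] rotvec [-0.03  0.09  0.34]
 brass [95.2 84.6] 6230 [0.4984 0.4984]
 brass [  2.8 161.6] 91 [0.4481 0.5109]
 brass [ 15.7 180.4] 85 [0.4487 0.5007]
 brass [  7.7 201.3] 246 [0.4388 0.4987]
 brass [317.3 359. ] 1818 [0.4969 0.3811]
```

View pics/w10.png

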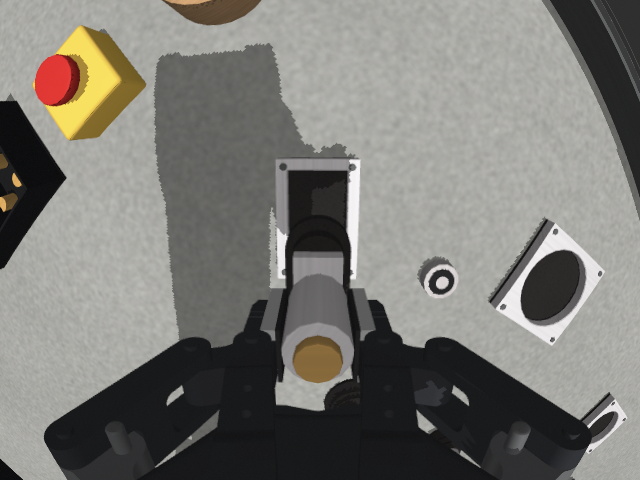

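The oblong plate is below the cup, with screws at (283,167), (352,167) and (284,272), in line with the cup. The large plate shows on the right with screws around (553,230), (601,272), (552,340) and (497,298).

```bash
python3 -c "
from h import *
w=wray([[283,167],[352,167],[284,272]],.016)[:,:2]; c=(w[1]+w[2])/2
print(w.round(4),c.round(4),np.linalg.norm(w[0]-w[1]),np.linalg.norm(w[0]-w[2]),'axis',np.degrees(np.arctan2(*(w[0]-w[2])[::-1])))
togo(*c,.0385,52.3)
v=wray([[601,272],[497,298],[553,230],[552,340]],.016)[:,:2]; print(v.round(4),(v[0]+v[1])/2,(v[2]+v[3])/2)
cv2.imwrite('pics/z10.png',cv2.resize(cv2.imread('pics/w10.png')[140:300,240:400],None,fx=3.5,fy=3.5))
"
```

```text
[[0.5033 0.4336]
 [0.5462 0.4008]
 [0.4489 0.3646]] [0.4975 0.3827] 0.05391779329471357 0.08794493110155585 axis 51.7314671324167
pos [0.4979 0.3821 0.1634] yaw 52.51 tilt [-1.e-03 -6.e-04 -1.e+00] t 13.15 F [-1.1 -0.7 -1.4] g 0.292
 tool delta [ 0.0004 -0.0006  0.1249] rotvec [-0.02  0.06  0.21]
[[0.7059 0.1582]
 [0.5882 0.2211]
 [0.6698 0.2431]
 [0.6209 0.1255]] [0.64702754 0.18962324] [0.64537267 0.18428827]
```

View pics/z10.png

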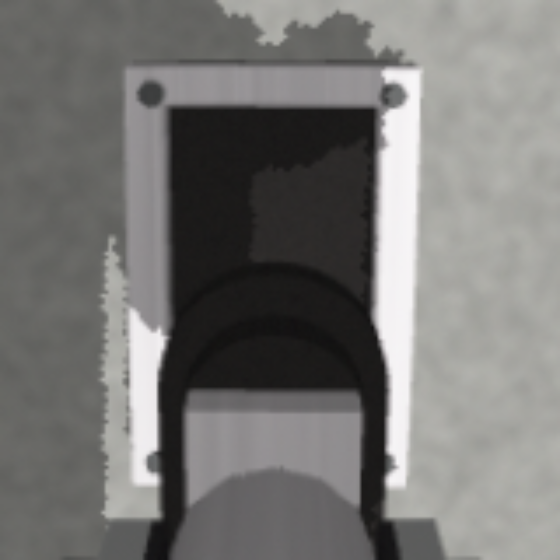

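Centred within about 1 mm. Now to set it down.

Request:
{"api": "move_arm", "payload": {
  "deltas": [
    [0.001, -0.001, 0.03, 0, 0, 0, -1],
    [0, 0, 0.03, 0, 0, 0, -1],
    [0, 0, 0.03, 0, 0, 0, -1],
    [0, 0, 0.015, 0, 0, 0, -1],
    [0, 0, 0.01, 0, 0, 0, -1],
    [0, 0, 0.007, 0, 0, 0, -1],
    [0, 0, 0, 0, 0, 0, -1],
    [0, 0, 0, 0, 0, 0, -1]
  ]
}}

```text
clock: 14.15
position: [0.4983, 0.384, 0.0429]
ee_rot: [0.897, 0.441, 0.001, -0.0]
ft_force: [-0.5, 0.2, -1.6]
grip_width: 0.294
```

```bash
python3 -c "
from h import *
togo(.4975,.3827,.0376,52.0)
wlook('w11',.08)"
```

```text
pos [0.4983 0.384  0.0429] yaw 52.37 tilt [ 9.e-04  6.e-04 -1.e+00] t 14.15 F [-0.5  0.2 -1.6] g 0.294
 tool delta [-0.0015  0.0002  0.0053] rotvec [ 0.02 -0.06  0.37]
 brass [20.8 73.3] 5420 [0.478  0.5294]
 brass [317.3 359.2] 1814 [0.4974 0.3831]
```

View pics/w11.png

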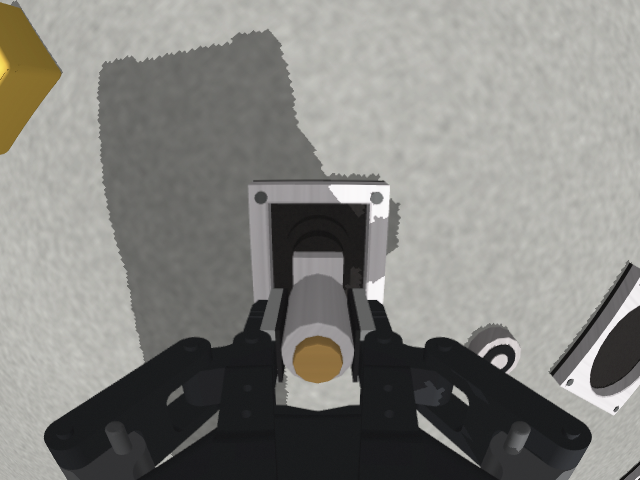

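The cup is in the pocket, in line with it, with dark margins on both sides. I'll go down the last 4–5 mm and release.

Request:
{"api": "move_arm", "payload": {
  "deltas": [
    [0, 0, 0.002, 0, 0, 0, -1],
    [0, 0, 0.0015, 0, 0, 0, -1],
    [0, 0, 0.001, 0, 0, 0, -1],
    [0, 0, 0, 0, 0, 0, -1]
  ]
}}

```text
clock: 14.7
position: [0.4981, 0.3837, 0.0386]
ee_rot: [0.897, 0.441, 0.0, 0.0]
ft_force: [-2.2, -2.9, 7.7]
grip_width: 0.294
```

Request:
{"api": "move_arm", "payload": {
  "deltas": [
    [0, 0, 0, 0, 0, 0, 0.0],
    [0, 0, 0, 0, 0, 0, 1],
    [0, 0, 0, 0, 0, 0, 1],
    [0, 0, 0, 0, 0, 0, 1],
    [0, 0, 0, 0, 0, 0, 1],
    [0, 0, 0, 0, 0, 0, 1]
  ]
}}

```text
clock: 15.45
position: [0.498, 0.3837, 0.0377]
ee_rot: [0.897, 0.441, -0.0, 0.0]
ft_force: [-0.6, 0.0, -0.3]
grip_width: 1.001
```

```bash
python3 -c "
from h import *
togo(.4063,.195,.16,52.0)
wlook('w12',.08)"
```

```text
pos [0.498  0.3837 0.0377] yaw 52.36 tilt [ 0.e+00 -1.e-04 -1.e+00] t 15.45 F [-0.6  0.  -0.3] g 1.001
 tool delta [-0.2054  0.0426 -0.1223] rotvec [0.   0.   0.36]
 brass [18.8 71.1] 4703 [0.4807 0.5263]
 brass [317.9 360.4] 1836 [0.4992 0.3853]
```

View pics/w12.png

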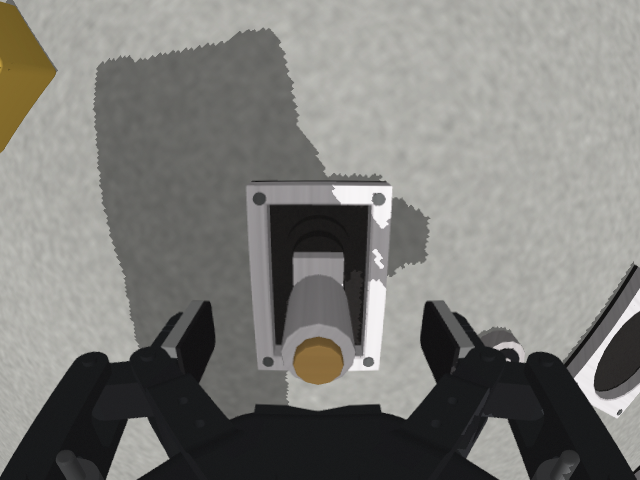

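The oblong head is released, upright and in line with its pocket. Next is the large head.

Request:
{"api": "move_arm", "payload": {
  "deltas": [
    [0, 0, -0.04, 0, 0, 0, 1],
    [0, 0, -0.05, 0, 0, 0, 1],
    [-0.01, 0.002, -0.042, 0, 0, 0, 1],
    [-0.036, 0.008, 0, 0, 0, 0, 1],
    [-0.04, 0.008, 0, 0, 0, 0, 1],
    [-0.04, 0.008, 0, 0, 0, 0, 1],
    [-0.04, 0.008, 0, 0, 0, 0, 1],
    [-0.04, 0.008, 0, 0, 0, 0, 1],
    [0, 0, 0, 0, 0, 0, 1],
    [0, 0, 0, 0, 0, 0, 1]
  ]
}}

```text
clock: 16.75
position: [0.4057, 0.1953, 0.1701]
ee_rot: [0.897, 0.441, 0.001, 0.0]
ft_force: [-0.3, 0.5, 0.8]
grip_width: 1.002
```

```bash
python3 -c "
from h import *
togo(.4063,.195,.0335,52.4)
wlook('w13',.075)"
```

```text
pos [0.4057 0.1953 0.1701] yaw 52.37 tilt [ 1.1e-03  2.0e-04 -1.0e+00] t 16.75 F [-0.3  0.5  0.8] g 1.002
 tool delta [0.     0.0005 0.1366] rotvec [ 0.04 -0.04 -0.03]
 brass [317.4 238.7] 457 [0.4067 0.1972]
```

View pics/w13.png

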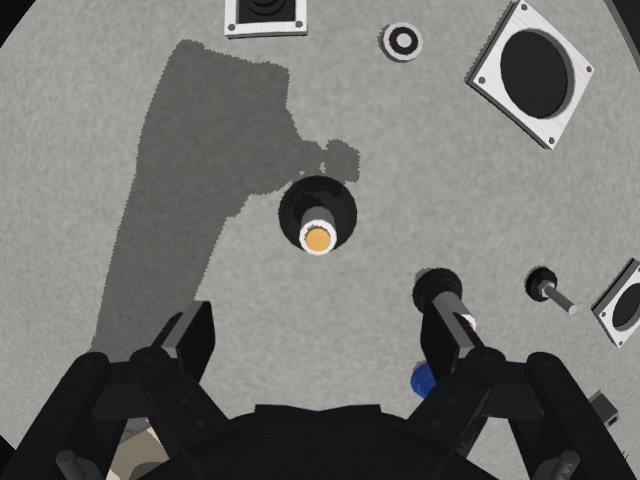

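The large head is directly under the gripper, with its nipple at (317,239). The medium head (450,295) is well clear of the right finger. Going down.

Request:
{"api": "move_arm", "payload": {
  "deltas": [
    [0.002, 0, 0.03, 0, 0, 0, 1],
    [0, 0, 0.03, 0, 0, 0, 1],
    [0, 0, 0.03, 0, 0, 0, 1],
    [0, 0, 0.03, 0, 0, 0, 1],
    [0, 0, 0.016, 0, 0, 0, 1],
    [0, 0, 0, 0, 0, 0, 1],
    [0, 0, 0, 0, 0, 0, 1]
  ]
}}

```text
clock: 17.68
position: [0.4073, 0.1971, 0.0346]
ee_rot: [0.897, 0.441, 0.001, -0.0]
ft_force: [0.6, 0.6, 0.8]
grip_width: 0.999
```

```bash
python3 -c "
from h import *
togo(.4065,.1963,.0335,52.4)
wlook('w14',.075)"
```

```text
pos [0.4073 0.1971 0.0346] yaw 52.38 tilt [ 1.2e-03  6.0e-04 -1.0e+00] t 17.68 F [0.6 0.6 0.8] g 0.999
 tool delta [-0.0011 -0.0002  0.0011] rotvec [ 0.03 -0.07 -0.02]
 brass [317.5 360.7] 1809 [0.4075 0.1974]
```

View pics/w14.png

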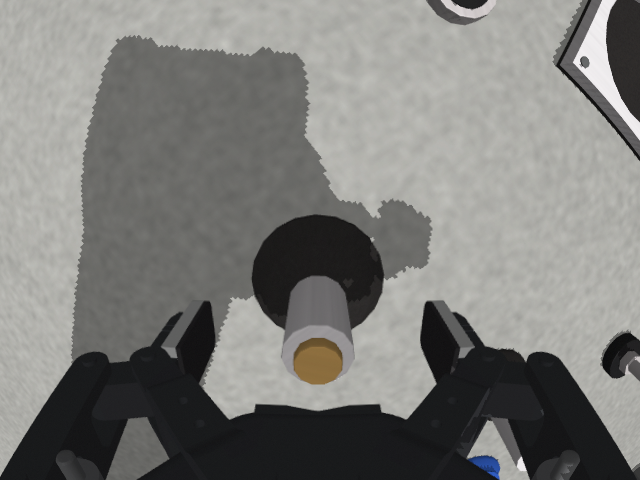

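Centred, with the nipple at (317,361). I'll close, lift, then carry it toward the large plate.

Request:
{"api": "move_arm", "payload": {
  "deltas": [
    [0, 0, 0, 0, 0, 0, -1],
    [0, 0, 0, 0, 0, 0, -1],
    [0, 0, 0, 0, 0, 0, -1],
    [0, 0, 0, 0, 0, 0, -1],
    [0, 0, 0, 0, 0, 0, -1],
    [0, 0, 0, 0, 0, 0, -1]
  ]
}}

```text
clock: 18.48
position: [0.4069, 0.1964, 0.034]
ee_rot: [0.897, 0.441, 0.0, 0.0]
ft_force: [-1.4, -1.7, 5.3]
grip_width: 0.294
```

Request:
{"api": "move_arm", "payload": {
  "deltas": [
    [0, 0, -0.03, 0, 0, 0, -1],
    [0, 0, -0.04, 0, 0, 0, -1],
    [0, 0, -0.04, 0, 0, 0, -1],
    [0, 0, 0, 0, 0, 0, -1]
  ]
}}

```text
clock: 18.98
position: [0.408, 0.1972, 0.146]
ee_rot: [0.897, 0.441, 0.002, 0.001]
ft_force: [0.7, -0.0, -3.0]
grip_width: 0.297
```

```bash
python3 -c "
from h import *
togo(.646,.183,.14,52.4)"
```

```text
pos [0.408  0.1972 0.146 ] yaw 52.36 tilt [ 0.0046  0.001  -1.    ] t 18.98 F [ 0.7 -0.  -3. ] g 0.297
 tool delta [0.1341 0.1971 0.0071] rotvec [ 0.17 -0.21 -0.04]
```

Request:
{"api": "move_arm", "payload": {
  "deltas": [
    [0.017, 0.025, 0, 0, 0, 0, -1],
    [0.023, 0.034, 0, 0, 0, 0, -1],
    [0.023, 0.034, 0, 0, 0, 0, -1],
    [0.023, 0.034, 0, 0, 0, 0, -1],
    [0.023, 0.034, 0, 0, 0, 0, -1],
    [0.017, 0.025, 0, 0, 0, 0, -1],
    [0.007, 0.01, 0, 0, 0, 0, -1],
    [0, 0, 0, 0, 0, 0, -1],
    [0, 0, 0, 0, 0, 0, -1]
  ]
}}

```text
clock: 20.1
position: [0.6419, 0.1827, 0.1435]
ee_rot: [0.897, 0.442, -0.0, -0.0]
ft_force: [-0.7, 0.1, -1.4]
grip_width: 0.294
```

```bash
python3 -c "
from h import *
togo(.646,.183,.0376,52.4)
wlook('w15',.18)"
```

```text
pos [0.6419 0.1827 0.1435] yaw 52.43 tilt [-7.e-04 -1.e-04 -1.e+00] t 20.1 F [-0.7  0.1 -1.4] g 0.294
 tool delta [0.0028 0.0031 0.1059] rotvec [-0.03  0.03  0.03]
 brass [  3.1 160. ] 145 [0.5928 0.3119]
 brass [317.4 359.6] 1819 [0.6408 0.1811]
```

View pics/w15.png

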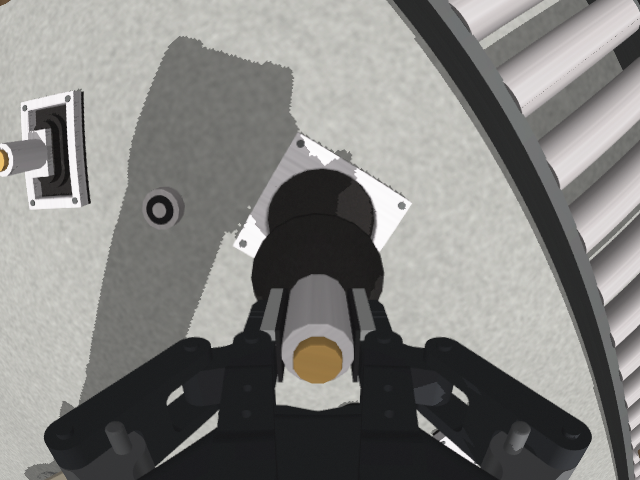

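The plate's screws show at (300,143) top, (403,206) right and (243,243) left. Left and right are the diagonal pair.

```bash
python3 -c "
from h import *
w=wray([[300,143],[403,206],[243,243]],.016)[:,:2]; c=(w[1]+w[2])/2
print(w.round(4),c.round(4),np.linalg.norm(w[0]-w[1]),np.linalg.norm(w[0]-w[2]))
togo(*c,.038,52.4)"
```

```text
[[0.671  0.2408]
 [0.704  0.1571]
 [0.5893 0.2083]] [0.6466 0.1827] 0.08999300261866067 0.08791230148449337
pos [0.6421 0.1826 0.1438] yaw 52.42 tilt [-2.e-04 -2.e-04 -1.e+00] t 20.15 F [ 0.3 -0.8 -1.3] g 0.294
 tool delta [0.0029 0.0035 0.1058] rotvec [-0.    0.02  0.02]
```

Request:
{"api": "move_arm", "payload": {
  "deltas": [
    [0.003, 0.003, 0.025, 0, 0, 0, -1],
    [0, 0, 0.03, 0, 0, 0, -1],
    [0, 0, 0.025, 0, 0, 0, -1],
    [0, 0, 0.015, 0, 0, 0, -1],
    [0, 0, 0.006, 0, 0, 0, -1],
    [0, 0, 0, 0, 0, 0, -1],
    [0, 0, 0, 0, 0, 0, -1]
  ]
}}

```text
clock: 21.02
position: [0.6479, 0.1829, 0.0439]
ee_rot: [0.897, 0.441, 0.001, 0.0]
ft_force: [0.3, -1.2, -0.9]
grip_width: 0.29
```

```bash
python3 -c "
from h import *
togo(.6466,.1827,.0376,52.4)
wlook('w16',.08)"
```

```text
pos [0.6479 0.1829 0.0439] yaw 52.36 tilt [ 1.6e-03  4.0e-04 -1.0e+00] t 21.02 F [ 0.3 -1.2 -0.9] g 0.29
 tool delta [-0.001  -0.0009  0.0063] rotvec [ 0.06 -0.07 -0.04]
 brass [317.3 359.6] 1822 [0.6464 0.1815]
```

View pics/w16.png

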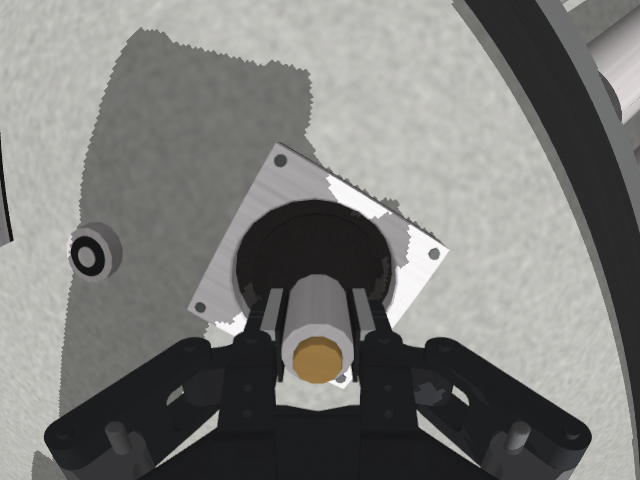

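The cup sits inside the pocket ring around (315,268), clear all round. I'll lower about 5.5 mm more and release.

Request:
{"api": "move_arm", "payload": {
  "deltas": [
    [0, 0, 0.002, 0, 0, 0, -1],
    [0, 0, 0.002, 0, 0, 0, -1],
    [0, 0, 0.0015, 0, 0, 0, -1],
    [0, 0, 0, 0, 0, 0, -1]
  ]
}}

```text
clock: 21.58
position: [0.6474, 0.1827, 0.0381]
ee_rot: [0.897, 0.441, 0.0, 0.0]
ft_force: [-3.1, -2.4, 5.1]
grip_width: 0.291
```

Request:
{"api": "move_arm", "payload": {
  "deltas": [
    [0, 0, 0, 0, 0, 0, 0.0],
    [0, 0, 0, 0, 0, 0, 1],
    [0, 0, 0, 0, 0, 0, 1],
    [0, 0, 0, 0, 0, 0, 1],
    [0, 0, 0, 0, 0, 0, 1],
    [0, 0, 0, 0, 0, 0, 1]
  ]
}}

```text
clock: 22.32
position: [0.6473, 0.1826, 0.0372]
ee_rot: [0.897, 0.441, 0.0, 0.0]
ft_force: [0.5, 0.2, -0.6]
grip_width: 0.998
```

```bash
python3 -c "
from h import *
togo(.4515,.065,.16,52.4)
wlook('w17',.08)"
```

```text
pos [0.6473 0.1826 0.0372] yaw 52.36 tilt [ 0. -0. -1.] t 22.32 F [ 0.5  0.2 -0.6] g 0.998
 tool delta [-0.2127 -0.0832 -0.1228] rotvec [ 0.    0.   -0.04]
 brass [317.6 361.1] 1852 [0.6485 0.1844]
```

View pics/w17.png

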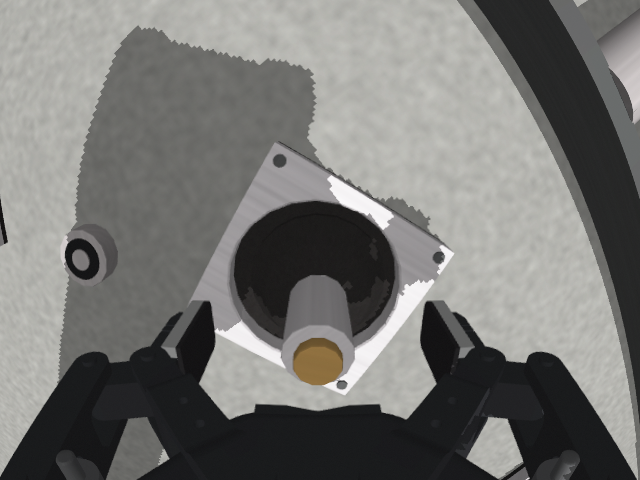

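The large head is released and upright in its pocket. Next is the medium (black) head.

Request:
{"api": "move_arm", "payload": {
  "deltas": [
    [0, 0, -0.04, 0, 0, 0, 1],
    [0, 0, -0.05, 0, 0, 0, 1],
    [-0.011, -0.005, -0.04, 0, 0, 0, 1],
    [-0.036, -0.014, 0, 0, 0, 0, 1],
    [-0.042, -0.016, 0, 0, 0, 0, 1],
    [-0.042, -0.016, 0, 0, 0, 0, 1],
    [-0.042, -0.016, 0, 0, 0, 0, 1],
    [-0.04, -0.016, 0, 0, 0, 0, 1],
    [0, 0, 0, 0, 0, 0, 1],
    [0, 0, 0, 0, 0, 0, 1]
  ]
}}

```text
clock: 23.62
position: [0.452, 0.0649, 0.1677]
ee_rot: [0.897, 0.441, 0.001, 0.0]
ft_force: [0.1, 0.1, 0.2]
grip_width: 0.998
```

```bash
python3 -c "
from h import *
togo(.4515,.065,.0335,52.4)
wlook('w18',.075)"
```

```text
pos [0.452  0.0649 0.1677] yaw 52.37 tilt [ 1.4e-03 -2.0e-04 -1.0e+00] t 23.62 F [0.1 0.1 0.2] g 0.998
 tool delta [-0.0003 -0.0007  0.1342] rotvec [ 0.07 -0.04 -0.03]
 brass [314.8 240.3] 458 [0.4517 0.0674]
 brass [328.5 368.1] 315 [ 0.3968 -0.021 ]
```

View pics/w18.png

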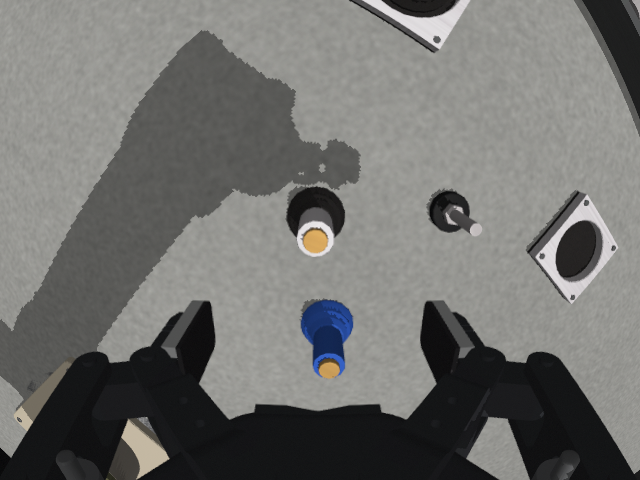

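The medium head is under the gripper, with its nipple at (315,240). The foot (450,212) lies outside the right finger and the blue head is 104 mm behind. Going down.

Request:
{"api": "move_arm", "payload": {
  "deltas": [
    [0.001, -0.001, 0.03, 0, 0, 0, 1],
    [0, 0, 0.03, 0, 0, 0, 1],
    [0, 0, 0.03, 0, 0, 0, 1],
    [0, 0, 0.03, 0, 0, 0, 1],
    [0, 0, 0.013, 0, 0, 0, 1],
    [0, 0, 0, 0, 0, 0, 1],
    [0, 0, 0, 0, 0, 0, 1]
  ]
}}

```text
clock: 24.55
position: [0.4522, 0.0664, 0.0352]
ee_rot: [0.897, 0.441, 0.001, 0.0]
ft_force: [0.5, 0.2, -0.1]
grip_width: 1.001
```

```bash
python3 -c "
from h import *
togo(.4517,.0663,.0335,52.4)
wlook('w19',.075)"
```

```text
pos [0.4522 0.0664 0.0352] yaw 52.38 tilt [ 1.4e-03  2.0e-04 -1.0e+00] t 24.55 F [ 0.5  0.2 -0.1] g 1.001
 tool delta [-0.0004 -0.0003  0.0017] rotvec [ 0.06 -0.06 -0.02]
 brass [315.7 358.2] 1798 [0.4523 0.0676]
```

View pics/w19.png

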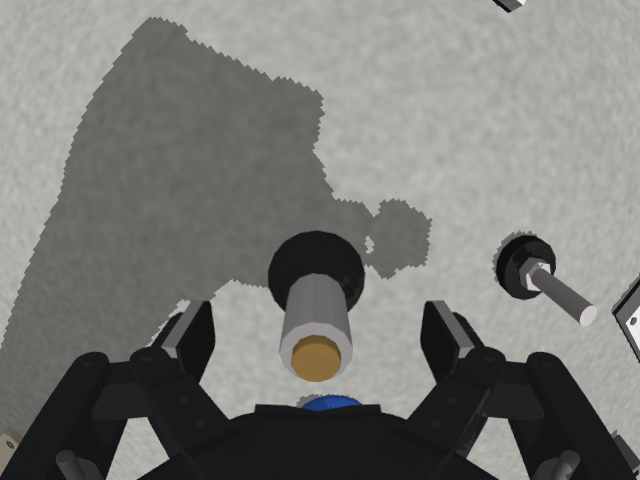

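Centred at (316,358). I'll close and lift by 130 mm, as the way to the plate goes over the 65 mm foot.

Request:
{"api": "move_arm", "payload": {
  "deltas": [
    [0, 0, 0, 0, 0, 0, -1],
    [0, 0, 0, 0, 0, 0, -1],
    [0, 0, 0, 0, 0, 0, -1],
    [0, 0, 0, 0, 0, 0, -1],
    [0, 0, 0, 0, 0, 0, -1],
    [0, 0, 0, 0, 0, 0, -1]
  ]
}}

```text
clock: 25.35
position: [0.4514, 0.066, 0.0344]
ee_rot: [0.897, 0.441, -0.0, 0.0]
ft_force: [-2.3, -0.3, 4.4]
grip_width: 0.295
```

Request:
{"api": "move_arm", "payload": {
  "deltas": [
    [0, 0, -0.03, 0, 0, 0, -1],
    [0, 0, -0.05, 0, 0, 0, -1],
    [0, 0, -0.05, 0, 0, 0, -1],
    [0, 0, 0, 0, 0, 0, -1],
    [0, 0, 0, 0, 0, 0, -1]
  ]
}}

```text
clock: 25.98
position: [0.4508, 0.0658, 0.1633]
ee_rot: [0.897, 0.441, -0.001, 0.0]
ft_force: [-0.3, -0.3, -1.4]
grip_width: 0.295
```

```bash
python3 -c "
from h import *
togo(.645,-.122,.165,52.4)"
```

```text
pos [0.4508 0.0658 0.1633] yaw 52.35 tilt [-9.e-04 -5.e-04 -1.e+00] t 25.98 F [-0.3 -0.3 -1.4] g 0.295
 tool delta [-0.03    0.2684 -0.0018] rotvec [-0.02  0.05 -0.05]
```

Request:
{"api": "move_arm", "payload": {
  "deltas": [
    [-0.002, 0.02, 0, 0, 0, 0, -1],
    [-0.005, 0.042, 0, 0, 0, 0, -1],
    [-0.005, 0.045, 0, 0, 0, 0, -1],
    [-0.005, 0.045, 0, 0, 0, 0, -1],
    [-0.005, 0.045, 0, 0, 0, 0, -1],
    [-0.005, 0.042, 0, 0, 0, 0, -1],
    [-0.003, 0.029, 0, 0, 0, 0, -1],
    [0, 0, 0, 0, 0, 0, -1],
    [0, 0, 0, 0, 0, 0, -1]
  ]
}}

```text
clock: 27.1
position: [0.6446, -0.121, 0.1626]
ee_rot: [0.897, 0.441, -0.001, -0.001]
ft_force: [0.2, -0.4, -0.4]
grip_width: 0.297
```

```bash
python3 -c "
from h import *
togo(.645,-.122,.0376,52.4)
wlook('w20',.2)"
```

```text
pos [ 0.6446 -0.121   0.1626] yaw 52.39 tilt [-2.3e-03  7.0e-04 -1.0e+00] t 27.1 F [ 0.2 -0.4 -0.4] g 0.297
 tool delta [-0.0004  0.0012  0.125 ] rotvec [-0.13  0.05 -0.01]
 brass [ 35.9 319.8] 196 [ 0.556  -0.0442]
 brass [317.4 357.3] 1824 [ 0.6442 -0.121 ]
```

View pics/w20.png

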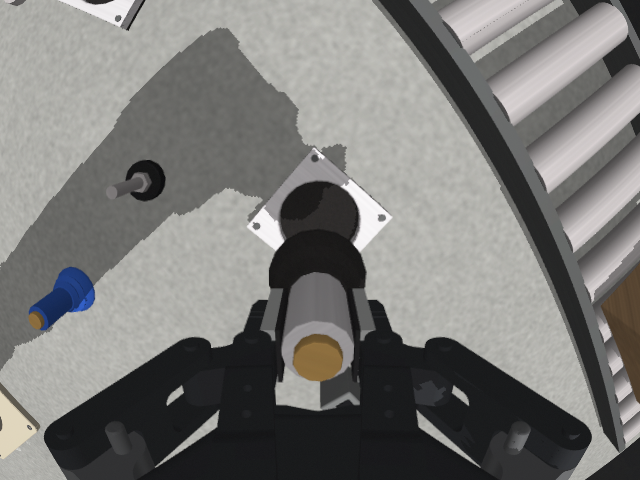

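The medium plate's screws are at (315,158), (382,217) and (257,226), and the foot still stands at (145,180).

```bash
python3 -c "
from h import *
w=wray([[315,158],[382,217],[257,226]],.016)[:,:2]; c=(w[1]+w[2])/2
print(w.round(4),c.round(4),np.linalg.norm(w[0]-w[1]),np.linalg.norm(w[0]-w[2]))
togo(*c,.038,52.4)"
```

```text
[[ 0.6741 -0.0787]
 [ 0.6884 -0.149 ]
 [ 0.6033 -0.0932]] [ 0.6459 -0.1211] 0.07174146389055756 0.07227477955775194
pos [ 0.6446 -0.1206  0.1632] yaw 52.42 tilt [-1.6e-03  5.0e-04 -1.0e+00] t 27.15 F [-0.3  0.1 -1.5] g 0.291
 tool delta [0.0004 0.0015 0.1252] rotvec [-0.09  0.03  0.02]
```

Request:
{"api": "move_arm", "payload": {
  "deltas": [
    [0, 0.001, 0.03, 0, 0, 0, -1],
    [0, 0, 0.035, 0, 0, 0, -1],
    [0, 0, 0.03, 0, 0, 0, -1],
    [0, 0, 0.015, 0, 0, 0, -1],
    [0, 0, 0.01, 0, 0, 0, -1],
    [0, 0, 0.001, 0, 0, 0, -1],
    [0, 0, 0, 0, 0, 0, -1],
    [0, 0, 0, 0, 0, 0, -1]
  ]
}}

```text
clock: 28.15
position: [0.6466, -0.122, 0.0442]
ee_rot: [0.897, 0.441, 0.001, 0.0]
ft_force: [-0.5, -0.4, -1.4]
grip_width: 0.295
```

```bash
python3 -c "
from h import *
togo(.6459,-.1211,.0376,52.4)
wlook('w21',.08)"
```

```text
pos [ 0.6466 -0.122   0.0442] yaw 52.36 tilt [ 1.4e-03 -4.0e-04 -1.0e+00] t 28.15 F [-0.5 -0.4 -1.4] g 0.295
 tool delta [ 0.0003 -0.0011  0.0066] rotvec [ 0.08 -0.03 -0.04]
 brass [317.3 357.3] 1818 [ 0.6455 -0.1229]
```

View pics/w21.png

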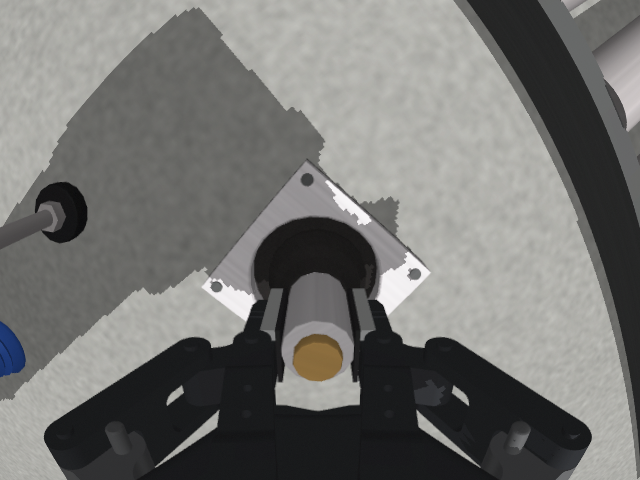

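The cup is inside the pocket ring around (315,265). I'll lower the last 6 mm and release.

Request:
{"api": "move_arm", "payload": {
  "deltas": [
    [0, -0.001, 0.002, 0, 0, 0, -1],
    [0, 0, 0.002, 0, 0, 0, -1],
    [0, 0, 0.0015, 0, 0, 0, -1],
    [0, 0, 0, 0, 0, 0, -1]
  ]
}}

```text
clock: 28.7
position: [0.6453, -0.1213, 0.0386]
ee_rot: [0.897, 0.441, -0.0, 0.0]
ft_force: [-4.9, 0.9, 7.8]
grip_width: 0.293
```

Request:
{"api": "move_arm", "payload": {
  "deltas": [
    [0, 0, 0, 0, 0, 0, 0.0],
    [0, 0, 0, 0, 0, 0, 1],
    [0, 0, 0, 0, 0, 0, 1],
    [0, 0, 0, 0, 0, 0, 1],
    [0, 0, 0, 0, 0, 0, 1],
    [0, 0, 0, 0, 0, 0, 1]
  ]
}}

```text
clock: 29.45
position: [0.6452, -0.1213, 0.0378]
ee_rot: [0.897, 0.441, 0.0, 0.0]
ft_force: [0.1, 0.8, -0.2]
grip_width: 0.998
```

Request:
{"api": "move_arm", "payload": {
  "deltas": [
    [0, 0, -0.04, 0, 0, 0, 1],
    [0, 0, -0.055, 0, 0, 0, 1],
    [0, 0, -0.055, 0, 0, 0, 1],
    [-0.05, 0, -0.05, 0, 0, 0, 1],
    [-0.05, 0, -0.02, 0, 0, 0, 1],
    [0, 0, 0, 0, 0, 0, 1],
    [0, 0, 0, 0, 0, 0, 1]
  ]
}}

```text
clock: 30.32
position: [0.5877, -0.1955, 0.2518]
ee_rot: [0.897, 0.441, 0.0, -0.0]
ft_force: [0.4, -0.1, -0.9]
grip_width: 1.003
```

```bash
python3 -c "
from h import *
togo(.6459,-.1211,.0376,52.4)
wlook('w22',.08)
im,d=viewer.camera('scene'); cv2.imwrite('pics/scene1.png',im[:,:,::-1])
P=cloud('scene',d); hsv=cv2.cvtColor(im,cv2.COLOR_RGB2HSV)
m=(d>0)&(hsv[...,1]>120)&(hsv[...,0]>5)&(hsv[...,0]<30)&(P[...,2]>0.05)&(P[...,2]<0.1)
k,l,s,c=cv2.connectedComponentsWithStats(m.astype(np.uint8))
for i in range(1,k):
  if s[i,4]>12: print(c[i].round(1),s[i,4],ray('scene',*c[i],.079).round(4),P[l==i][:,2].mean().round(4))
"
```

```text
pos [ 0.5877 -0.1955  0.2518] yaw 52.37 tilt [ 1.e-04  3.e-04 -1.e+00] t 30.32 F [ 0.4 -0.1 -0.9] g 1.003
 tool delta [0.0944 0.0007 0.2143] rotvec [-0.01 -0.02 -0.03]
 brass [317.3 105. ] 280 [ 0.6451 -0.1198]
 brass [614.8 207.6] 6473 [ 0.8571 -0.383 ]
 brass [ 68.3 198.8] 166 [ 0.4007 -0.0251]
 brass [388.5 411.1] 66 [ 0.5139 -0.4242]
[378.5  86.9] 117 [0.4381 0.5409 0.079 ] 0.052
[373.5 126. ] 14 [0.4977 0.3818 0.079 ] 0.0806
[399.5 197.6] 22 [0.6466 0.1814 0.079 ] 0.0797
[327.5 303.4] 50 [ 0.645  -0.1213  0.079 ] 0.0799
[141.7 418.9] 72 [ 0.509  -0.4313  0.079 ] 0.08
```

View pics/w22.png

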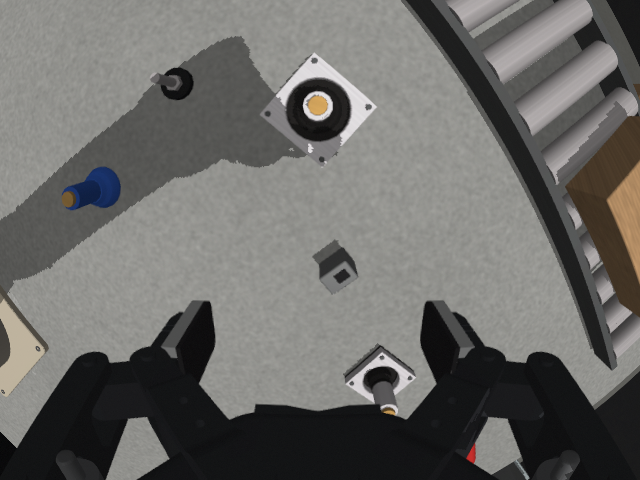

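View pics/scene1.png

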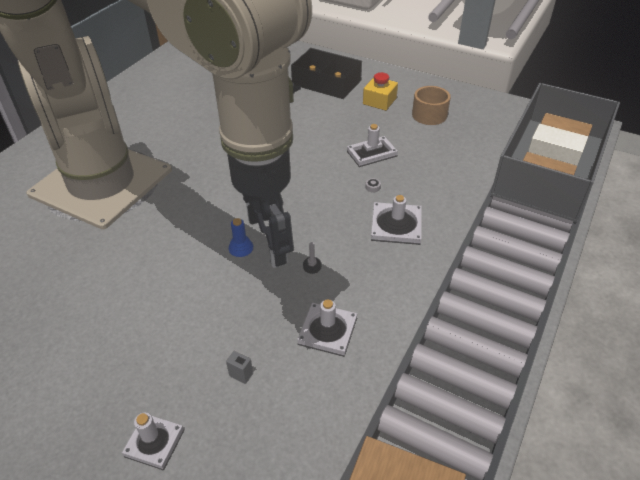

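All four heads stand upright in their pockets. The scene camera puts the nipples within about 2 mm of the plate centres and about 4 mm higher than at the start, so each rests on its pocket floor. The foot, sensor and blue head stand where they were, and the arm is clear and still.

```bash
python3 -c "
from h import *
togo(0.5,0,.2); print(manip.hand_in())"
```

```text
pos [ 0.588  -0.1945  0.2512] yaw 52.48 tilt [-7.e-04  1.e-03 -1.e+00] t 30.43 F [-0.4  1.1  0.4] g 0.999
 tool delta [ 0.1006 -0.1882  0.0515] rotvec None
the job is handed in; nothing more can be done
None
```

I parked all four suction heads in their matching pockets and handed the job in at about 30 s of the 102 s allowed. Each head was gripped by its cylinder, carried upright, lowered until it touched the pocket floor, and then released.

**Last checks:**
- **Position:** the scene camera put every nipple within about 2 mm of its plate centre.
- **Height:** the nipple tops read about 0.080 m, against about 0.076 m when the heads stood on the table. That fits the 4 mm pocket floor.
- **Oblong head:** I set it down within about 1° of its pocket axis.
- **Bystanders:** the sensor, the foot and the blue look-alike stand where they were. I judged this from the picture only, without measuring them again.
- **Robot:** the gripper was open and well clear of everything.

**Disagreements:**
- **Side camera:** it read about 6 mm off in y from the scene and wrist cameras, which agreed with each other to 1–2 mm, so I used those two.
- **Oblong head's angle:** the first estimate from the fixed cameras (about 58°) was wrong. I corrected it to 82° from a wrist view before gripping.

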